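# Tighten a bezel clamp through its star-wheel slot

### The arm

A 6-joint arm with a two-finger parallel gripper is mounted at the origin on the work surface. World frame = base frame: x ahead of the robot, y to its left, z up, the work surface at z = 0. Lengths are in m, angles in rad, forces in N, time in s.
With the tool pointing down it reaches from about 0.3 to 0.875 m from the base axis. Payload 6.4 kg.
Tool frame: the origin (TCP) lies on the mounting face of the last link; the fingertips stand 173 mm ahead of it and the grasp point (between the pads) lies 155 mm ahead of it (tips_ahead is the distance from the TCP to the fingertips, in m); z points along the fingers, x is the direction in which the jaws open and shut, and the axes are right-handed (so a half turn about z gives the same grasp; the last joint's range is limited). The gripper opens to 85 mm and grips with 20 to 120 N. Pads are 22 mm wide; open, the fingers measure 114 mm over their backs; the gripper's body (76 mm by 85 mm) begins 54 mm behind the grasp point. The pads swing forward as they close: fully open they stand 13 mm farther back than shut.
Start: joints at [-1.466, 0.181, 1.607, -0, 1.354, -0.206], TCP at [0.176, -0.547, 0.405] pointing down, gripper open.
Joint ranges: [-2.99, 2.99], [-0.89, 2.07], [0.3, 2.58], [-1.14, 4.28], [0, 2.63], [-3.12, 3.12]. Speed limits (rad/s): [2.57, 2.57, 3.01, 3.14, 3.14, 3.14].

### API

Orientations are given as a 3x3 rotation matrix whose columns are the frame's x, y, z axes.
In Python, from bench import * gives the robot as it stands. The module is installed in compiled form; this text tells all that it offers.
- The arm moves only by the tool apply_moves, never from a script. Its argument "motion" is a list of rows, each an object of numbers: "claw": the opening, from 0 (shut) to 1 (fully open); "dx", "dy", "dz": the shift along the tool's x, y, z in mm; "rx", "ry", "rz": the turn, a rotation vector about the tool's x, y, z in degrees. In form: [{"claw": .., "dx": .., "dy": .., "dz": .., "rx": .., "ry": .., "rz": ..}, ...]. A call has 1 to 20 rows; each row shifts and turns the commanded pose from where the row before left it, along the tool's axes as they then stand; what a row does not reach is not made up. A row lasts 1/12 s, in which the tool goes at most 41.7 mm and 7.16 degrees, less where a joint would pass 70% of its speed; a pose out of reach is approached as far as the arm can. A call with a gripper value outside its range is refused whole. The fingers move at their own pace and stop on an object; the grip force is fixed at half the most. Time passes only in rows, so rows that do not move let the fingers close. It gives the time, the measured TCP pose, the force and the opening at its end, in the units of the state.
- observe(): the state, without advancing time (a new reading comes with each control period).
- capture(name): name is "scene" or "side" or "wrist"; returns (picture, depth): 420x560x3 uint8, red, green, blue; 420x560 float32, m along the optical axis (not along the pixel's ray), 0 where there is no reading.
- calibration(name): a dict with "fov_y" (degrees; the focal length in pixels is half the picture's height over the tangent of half this angle, whatever the lens; pixels are square), "cx", "cy" (the principal point, pixels), "rvec" (rotation vector, rad) and "tvec" (3), from world to camera coordinates, as OpenCV has them. Camera axes: x right, y down, z forward; pixel columns grow to the right and rows downward; lengths in m; the calibration is good to about 2 mm. A picture is of the moment at which its call begins: read the wrist's pose just before it. calibration takes no time and is no camera call; for the wrist camera it gives the pose at the moment of the call.
- job_done(): hands the job in, once; it reports no verdict.
Trained networks look in the newest picture that a camera, given by its name, has taken for a name from the list of things; names that differ only in an ending like _2 or _b are one class to them, and where a whole thing is asked for, a point or a joint stands for the part that bears it (a point fixed in the world has none). Each returns a list of dicts, best first, with "conf" (0 to 1); they miss things now and then, are a little off and sometimes report something else, mostly with a low value. They report only what shows in the picture. A call takes as long as a camera call. They do not tell look-alikes from the thing itself.
- search_frame(camera, target): "xy" ([column, row] in pixels, amid what is visible of it).
- silhouettes(camera, target): "mask" (420x560 bool, what is visible of it) and "xy" ([column, row] in pixels, amid what is visible of it).
- landmark_of(camera, target): "xy" ([column, row] in pixels: a listed point, or the origin of a listed thing).
The state is a dict: "time": time; "q": joint angles; "joint_velocities": joint speeds; "joint_efforts": joint torques, N m; "ee_pos": TCP position; "orientation": TCP orientation; "force": force on the tool from outside, world axes, zero at the start; "moment": the same for the moment, N m; "width": finger opening in m.
Only numpy, scipy, OpenCV 4.12 (cv2) and the standard library are available. Lean on these libraries where they do the work, as an engineer would, in place of code of your own. Each camera call takes 0.05 s, during which the arm holds its last target.

### The job

Take the brass adjuster out of its beech block, reach its blade through the narrow slot on top of the bezel clamp and push the hidden star wheel round towards the bezel, tooth by tooth, until the white sprung pad grips the bezel and is squeezed back about 5 mm; then stand the adjuster back in its block. Feel your way gently: never press the blade on the clamp's cover or the wheel with more than 15 N, turn the clamp only with the adjuster's blade on the wheel, keep the fingers off the clamp, never crush the pad towards the end of its 12 mm travel, leave the bezel lying in its place and do not disturb the other things on the bench.

Things in the scene. Friction and masses are not known exactly. Their poses are not given: they have to be found in the camera images.
- adjuster: Adjuster standing upright, blade down. Origin at the blade tip's centre, z up. Steel blade 24 mm long, 4 mm thick (x), 6 mm wide (y); square collar 26 mm, 24 to 29 mm above the tip; brass handle 29 to 63 mm above it, 12 mm thick (x), 16 mm (y). Same after half a turn. Grip firmly along x, just above the collar, to carry the push; x goes along the slot.
- block: Fixed beech block 52 x 52 x 38 mm, square hole 17 x 17 mm straight down through its middle. Origin at the centre of its underside. The adjuster hangs in the hole by its collar on the block's top, its tip 14 mm above the bench.
- clamp: Fixed bezel clamp: steel base plate 56 mm wide, 10 mm thick, x from -31 to 165 mm; at one end an aluminium housing 56 x 40 mm, top 56 mm above the bench, cover 4 mm thick. Origin on the bench under the wheel's axle; x runs along the slot from the housing to jaw, bezel and stop, z up.
- slot (a point): Point at the cover's top right above the axle, axes as the clamp's. The slot is 8 mm wide (y -4 to 4 mm) and runs from x = -11 to 13 mm. Stroke: tip 12 mm below the cover's top, pushed from x = -6 to 9 mm, turns the wheel at most about a tooth and leaves the next tooth placed so that the blade enters freely at x = -6 again. Lift clear before going back.
- axle (a point): Centre of the star wheel, 31 mm above the bench, axle along the clamp's y. 8 teeth, 45 degrees apart, tips at radius 20 mm, hub radius 10, teeth 5 thick, 9 wide. The teeth's start angle is random and not told: a blade coming down on a tip is stopped 5 to 8 mm below the cover's top; feel down slowly (12 mm/s), lift and try some mm further along the slot.
- jaw: Steel jaw 18 x 40 x 22 mm sliding along the clamp's x; origin at the centre of its underside. Its white pad's front is 27 mm ahead (+x) when not squeezed. The wheel drives it: its top pushed to +x closes the jaw 4 mm per tooth, to -x opens it. Turning takes 5 to 6 N at the teeth, up to 3 N more as the pad is squeezed; it stays where left.
- pad (a joint): How far the white sprung pad is squeezed back towards the jaw, in m: 0 free, travel 0.012; the spring is 1 N per mm.
- bezel: Loose chrome ring, 40 mm outside, 33 mm inside, 8 mm high, lying on the clamp's base plate against the stop's pins. Origin at the centre of its underside. At the start the pad is about 2 to 9 mm away from it.
- stop: Fixed stop with two brass pins beyond the bezel, axes as the clamp's; its origin is where the bezel's origin lies when it rests against both pins.
- canister_a: Bystander: aluminium screw-top canister, 47 mm wide, 42 mm tall; origin at the centre of its underside.
- canister_b: Bystander: aluminium screw-top canister, 47 mm wide, 42 mm tall; origin at the centre of its underside.
- canister_c: Bystander: larger aluminium screw-top canister, 55 mm wide, 46 mm tall; origin at the centre of its underside.
- dish: Bystander: white porcelain rinse dish, 90 mm wide, 28 mm tall; origin at the centre of its underside.
- watch: Bystander: black-dialed wristwatch on a slotted beech stand, foot 70 x 90 mm, 75 mm tall; origin at the centre of its underside.
- balance_tool: Bystander: slim brass balance tool lying flat, 120 mm long, 9 mm high; origin at the centre of its underside.
- loupe: Bystander: black eye loupe, 34 mm wide, 28 mm tall; origin at the centre of its underside.
Not all that is in view belongs to the job. Of the things like the adjuster, leave any that is red; of the rest the larger one is meant.

How it is judged:
On the way, in this order (a step that is already met when the one before it is completed fails the run):
1. the adjuster's blade is through the slot, among the wheel's teeth (z of adjuster in the frame of slot below -0.007 m and x of adjuster in the frame of slot between -0.013 and 0.015 m and y of adjuster in the frame of slot between -0.006 and 0.006 m), for 0.05 s.
2. the pad grips the bezel, squeezed at least 2 mm, with the bezel in place (value of joint pad above 0.002 m and horizontal distance between bezel and stop below 0.004 m), for 0.2 s.
At the end, for the whole second after the job is handed in: The pad is squeezed back 2 to 8 mm by the bezel, the bezel lies flat within 4 mm of its place at the stop, and the adjuster hangs still and upright (0.1 rad) in its block, blade in the hole (axis within 9 mm, tip 14 mm above the bench within 3 mm) (all of step 2 and value of joint pad below 0.008 m and z of bezel in the frame of stop below 0.003 m and horizontal distance between adjuster and block below 0.009 m and z of adjuster in the frame of block between 0.011 and 0.017 m and angle between adjuster's own z axis and vertical below 0.1 rad and linear speed of adjuster below 0.02 m/s); the robot touches nothing.
It fails at once if the adjuster presses on the clamp or its star wheel with more than 15 N (contact force between adjuster and clamp above 15 N).
It fails at once if the pad is crushed by more than 9.5 mm (value of joint pad above 0.0095 m).
It fails at once if the fingers or the arm push the clamp or the bezel with more than 3 N (contact force between any of the fingers, the arm and clamp above 3 N or contact force between any of the fingers, the arm and bezel above 3 N).
It fails at once if the adjuster pushes the jaw, its pad or the bezel directly with more than 2 N (contact force between adjuster and jaw above 2 N or contact force between adjuster and bezel above 2 N).
It fails at once if a bystander is moved by more than 20 mm (distance of any of canister_a, canister_b, canister_c, dish, watch, balance_tool, loupe from where it was at the start of the episode above 0.02 m).
It also fails if it takes over 72 s, if anything falls off the work surface, if the arm or the gripper's body presses on something with over 40 N, if the wrist force passes 120 N, or if a joint passes its speed limit or range.

## Working session

There is one attempt and no reset: what is moved stays moved. The work goes in short steps, Python scripts to look and compute and a tool call to move; the robot and the scene stay as the last step left them, time stands still between calls to the robot, and variables do not carry over. Pictures are saved under pics/ and viewed, and the job is handed in when it is done.

Besides the shell and the picture viewer there is one more tool, called in YAML: its name, and indented under it one key for each argument. apply_moves: Moves the arm, as the interface text tells. Its arguments: {"type":"object","properties":{"motion":{"type":"array"}},"required":["motion"]}

```bash
mkdir -p pics; cat > h.py <<'E'
from bench import *
import numpy as np, cv2
def K(c):
    f=210/np.tan(np.radians(c['fov_y'])/2)
    return f,c['cx'],c['cy']
def snap(n,fn=None):
    c=calibration(n); p,d=capture(n)
    if fn: cv2.imwrite('pics/'+fn,cv2.cvtColor(p,cv2.COLOR_RGB2BGR))
    return c,p,d
def ray(c,u,v):
    f,cx,cy=K(c);R=cv2.Rodrigues(np.array(c['rvec'],float))[0];t=np.array(c['tvec'],float).ravel()
    return -R.T@t, R.T@np.array([(u-cx)/f,(v-cy)/f,1.])
def atz(c,u,v,z):
    o,r=ray(c,u,v); return o+r*(z-o[2])/r[2]
def cloud(c,d):
    f,cx,cy=K(c);R=cv2.Rodrigues(np.array(c['rvec'],float))[0];t=np.array(c['tvec'],float).ravel()
    v,u=np.mgrid[:420,:560]
    P=np.stack([(u-cx)/f*d,(v-cy)/f*d,d],-1)
    return (P-t)@R
def proj(c,P):
    f,cx,cy=K(c);R=cv2.Rodrigues(np.array(c['rvec'],float))[0];t=np.array(c['tvec'],float).ravel()
    q=np.atleast_2d(P)@R.T+t
    return np.c_[f*q[:,0]/q[:,2]+cx,f*q[:,1]/q[:,2]+cy]
E
python3 - <<'E'
from h import *
for n in ['scene','side','wrist']:
    c,p,d=snap(n,n+'0.png'); print(n,c['fov_y'],ray(c,c['cx'],c['cy']))
    np.savez('pics/%s0.npz'%n,p=p,d=d,**{k:np.array(v) for k,v in c.items()})
    for t in ['adjuster','block','clamp','slot','jaw','bezel','stop']:
        try: print(t,[(np.round(x['xy']).tolist(),round(x['conf'],2)) for x in (landmark_of(n,t))][:4])
        except Exception as e: print(t,e)
print(observe())
E
```

```text
scene 51.217300718673926 (array([1.22842932, 0.14702908, 0.78537308]), array([-0.67380775, -0.16433375, -0.72040096]))
adjuster [([172.0, 188.0], 0.73), ([178.0, 165.0], 0.66), ([138.0, 183.0], 0.64)]
block [([170.0, 188.0], 0.73)]
clamp [([293.0, 223.0], 0.82)]
slot [([293.0, 207.0], 0.91)]
jaw [([309.0, 220.0], 0.45), ([171.0, 189.0], 0.35), ([173.0, 187.0], 0.27)]
bezel [([329.0, 223.0], 0.39)]
stop [([333.0, 219.0], 0.67)]
side 55.037345152994405 (array([ 0.23070465, -0.46553011,  0.69635722]), array([ 0.37594647,  0.55705951, -0.74050588]))
adjuster [([358.0, 355.0], 0.86), ([399.0, 403.0], 0.73), ([321.0, 402.0], 0.63), ([251.0, 202.0], 0.41)]
block [([354.0, 361.0], 0.89)]
clamp [([278.0, 228.0], 0.67)]
slot [([275.0, 211.0], 0.68), ([157.0, 187.0], 0.38)]
jaw [([262.0, 214.0], 0.51)]
bezel [([250.0, 204.0], 0.52)]
stop [([247.0, 208.0], 0.71)]
wrist 71.4312790083191 (array([ 0.23866382, -0.52687975,  0.37165025]), array([-0.25312669, -0.08051598, -0.96407679]))
adjuster []
block []
clamp []
slot []
jaw []
bezel []
stop []
{'time': 1.2, 'q': array([-1.46628551e+00,  1.80800809e-01,  1.60699665e+00,  6.97596658e-06,
        1.35382094e+00, -2.06247629e-01]), 'joint_velocities': array([-0.00068648, -0.00064147, -0.00110304, -0.0008532 , -0.00130158,
        0.00321909]), 'joint_efforts': array([ 5.97555099e-04, -4.44848192e+01, -3.51677799e+01, -1.62071192e-04,
        8.99117858e-04, -5.06915427e-06]), 'ee_pos': array([ 0.17587174, -0.54745762,  0.40468962]), 'orientation': array([[ 3.05779414e-01, -9.52102384e-01,  4.08927696e-06],
       [-9.52102384e-01, -3.05779413e-01,  2.63172845e-05],
       [-2.38063326e-05, -1.19406942e-05, -1.00000000e+00]]), 'force': array([-0.63100102,  0.77516938,  0.10738629]), 'moment': array([ 0.03087164, -0.01387731, -0.0024673 ]), 'width': 0.08514411833792254}
```

View pics/scene0.png

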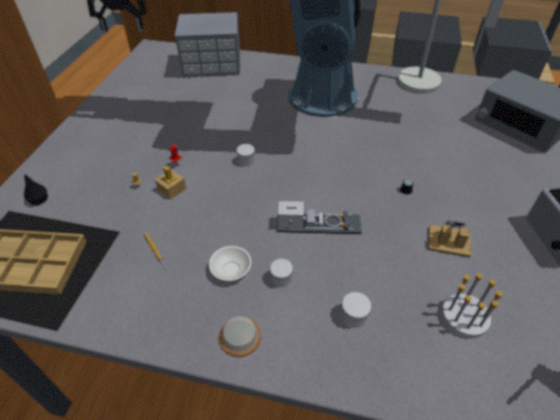

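View pics/side0.png

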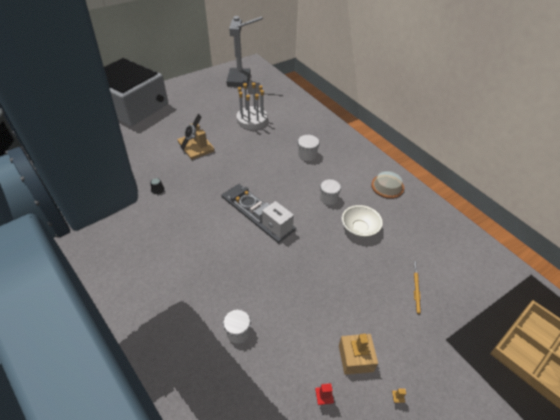

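View pics/wrist0.png

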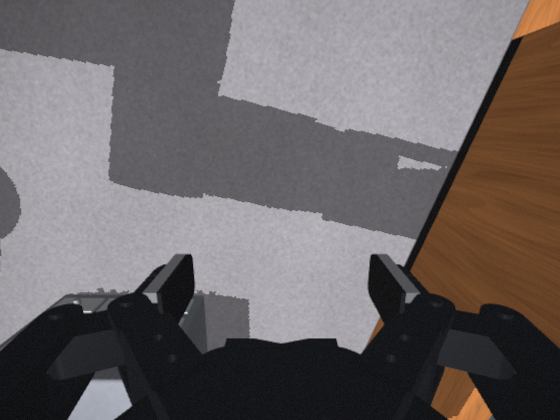

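Candidates like the adjuster are the red one at scene (175,155), a small brass one at (136,180), and the brass one standing in the block at (170,178). The one in the block is larger and not red. I'll check it in a crop and measure it.

```bash
python3 - <<'E'
from h import *
out=[]
for n,(x0,y0,x1,y1) in [('scene',(110,130,210,205)),('side',(300,320,420,410)),('scene',(265,190,375,245)),('side',(210,170,310,245))]:
    z=np.load('pics/%s0.npz'%n); c={k:z[k] for k in ['fov_y','cx','cy','rvec','tvec']}
    c={k:(float(v) if v.ndim==0 else v) for k,v in c.items()}
    p=z['p'][y0:y1,x0:x1]; im=cv2.resize(p,(400,300),interpolation=cv2.INTER_CUBIC); out.append(im)
    P=cloud(c,z['d'])[y0:y1,x0:x1]
    print(n, 'z hist',np.histogram(P[...,2],bins=np.arange(0.005,0.1,.005)))
cv2.imwrite('pics/crop0.png',cv2.cvtColor(np.vstack([np.hstack(out[:2]),np.hstack(out[2:])]),cv2.COLOR_RGB2BGR))
E
```

```text
scene z hist (array([ 52,  38,  62,  59,  97,  76, 206,  74,  25,  21,  29,  25,  11,
        20,  16,   0,   0,   0]), array([0.005, 0.01 , 0.015, 0.02 , 0.025, 0.03 , 0.035, 0.04 , 0.045,
       0.05 , 0.055, 0.06 , 0.065, 0.07 , 0.075, 0.08 , 0.085, 0.09 ,
       0.095]))
side z hist (array([ 56,  49, 117,  71, 209, 110, 657, 179,  25,  27,  39,  99,  17,
        35,  51,   0,   0,   0]), array([0.005, 0.01 , 0.015, 0.02 , 0.025, 0.03 , 0.035, 0.04 , 0.045,
       0.05 , 0.055, 0.06 , 0.065, 0.07 , 0.075, 0.08 , 0.085, 0.09 ,
       0.095]))
scene z hist (array([539, 376, 147, 179,  59, 133,  49,  41,  35, 177, 164,   0,   0,
         0,   0,   0,   0,   0]), array([0.005, 0.01 , 0.015, 0.02 , 0.025, 0.03 , 0.035, 0.04 , 0.045,
       0.05 , 0.055, 0.06 , 0.065, 0.07 , 0.075, 0.08 , 0.085, 0.09 ,
       0.095]))
side z hist (array([507, 263, 155, 183,  75, 114,  50,  45,  52, 256, 129,   0,   0,
         0,   0,   0,   0,   0]), array([0.005, 0.01 , 0.015, 0.02 , 0.025, 0.03 , 0.035, 0.04 , 0.045,
       0.05 , 0.055, 0.06 , 0.065, 0.07 , 0.075, 0.08 , 0.085, 0.09 ,
       0.095]))
```

View pics/crop0.png

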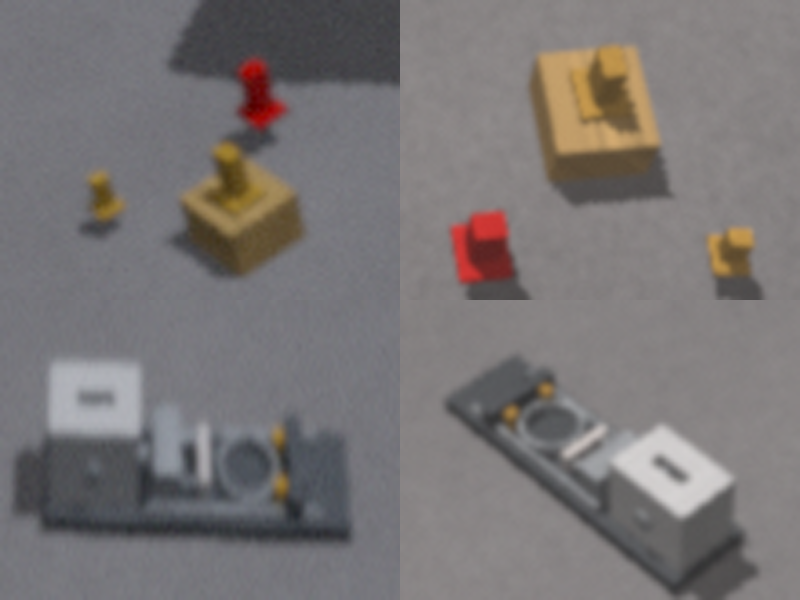

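```bash
python3 - <<'E'
from h import *
def load(n):
    z=np.load('pics/%s0.npz'%n); c={k:z[k] for k in ['fov_y','cx','cy','rvec','tvec']}
    return {k:(float(v) if v.ndim==0 else v) for k,v in c.items()},z['p'],z['d']
def fit(P,m):
    q=P[m][:,:2].astype(np.float32)*1000
    r=cv2.minAreaRect(q); return np.round(r[0],1),np.round(r[1],1),round(r[2],1),len(q),np.round(np.median(P[m],0),4)
for n,bb,hb,ab in [('scene',(155,165,190,200),(275,198,308,235),0),('side',(335,325,385,375),(260,200,297,240),0)]:
    c,p,d=load(n);P=cloud(c,d)
    for nm,(x0,y0,x1,y1),lo,hi in [('block',bb,.034,.0415),('house',hb,.052,.06),('handletop',bb,.072,.082)]:
        m=np.zeros((420,560),bool);m[y0:y1,x0:x1]=1
        m&=(P[...,2]>lo)&(P[...,2]<hi)
        print(n,nm,*fit(P,m))
    # base plate 10mm
    x0,y0,x1,y1=(265,190,375,245) if n=='scene' else (210,170,310,245)
    m=np.zeros((420,560),bool);m[y0:y1,x0:x1]=1;m&=(P[...,2]>.007)&(P[...,2]<.06)
    print('clampall',*fit(P,m))
    print('red/small')
c,_,_=load('scene')
print('slot',atz(c,293,207,.056)); c,_,_=load('side');print(atz(c,275,211,.056))
E
```

```text
scene block [ 510.3 -305.4] [55.1 53.5] 61.9 225 [ 0.5179 -0.2997  0.037 ]
scene house [556.9  15.8] [42.3 55.6] 12.6 317 [0.5582 0.0152 0.0551]
scene handletop [ 512.9 -303.8] [18.5 12.3] 64.4 30 [ 0.513  -0.3038  0.075 ]
clampall [543.6  81.4] [ 59.4 195.5] 11.6 1813 [0.5545 0.0643 0.0172]
red/small
side block [ 508.9 -308.4] [53.  52.6] 62.0 696 [ 0.5028 -0.314   0.037 ]
side house [554.9  11.8] [41.4 57.6] 10.3 365 [0.5545 0.0104 0.0546]
side handletop [ 511.1 -307.3] [16.  12.7] 64.7 81 [ 0.5101 -0.3074  0.0757]
clampall [541.9  77.5] [ 56.9 196.8] 11.0 1734 [0.5385 0.0368 0.0208]
red/small
slot [0.55285437 0.01939664 0.056     ]
[0.55192301 0.01873402 0.056     ]
```

apply_moves:
  motion:
    - {"claw": 1, "dx": -10.6, "dy": -32.7}
    - {"dx": -10.6, "dy": -32.7}
    - {"dx": -10.6, "dy": -32.7}
    - {"dx": -10.6, "dy": -32.7}
    - {"dx": -10.6, "dy": -32.7}
    - {"dx": -10.6, "dy": -32.7}
    - {"dx": -10.6, "dy": -32.7}
    - {"dx": -10.6, "dy": -32.7}
    - {"dx": -10.6, "dy": -32.7}
    - {"dx": -10.6, "dy": -32.7}
    - {"dx": -10.6, "dy": -32.7}
    - {"dx": -10.6, "dy": -32.7}
    - {"dz": 10, "rz": -6.6}
    - {"dz": 10, "rz": -6.6}
    - {"dz": 10, "rz": -6.6}
    - {"dz": 10, "rz": -6.6}
    - {"dz": 10, "rz": -6.6}
    - {"dz": 10, "rz": -6.6}
    - {"dz": 10, "rz": -6.6}

```text
validation failed for argument at $.mo...
```

apply_moves:
  motion:
    - {"claw": 1, "dx": -10.6, "dy": -32.7, "dz": 0, "rx": 0, "ry": 0, "rz": 0}
    - {"claw": 1, "dx": -10.6, "dy": -32.7, "dz": 0, "rx": 0, "ry": 0, "rz": 0}
    - {"claw": 1, "dx": -10.6, "dy": -32.7, "dz": 0, "rx": 0, "ry": 0, "rz": 0}
    - {"claw": 1, "dx": -10.6, "dy": -32.7, "dz": 0, "rx": 0, "ry": 0, "rz": 0}
    - {"claw": 1, "dx": -10.6, "dy": -32.7, "dz": 0, "rx": 0, "ry": 0, "rz": 0}
    - {"claw": 1, "dx": -10.6, "dy": -32.7, "dz": 0, "rx": 0, "ry": 0, "rz": 0}
    - {"claw": 1, "dx": -10.6, "dy": -32.7, "dz": 0, "rx": 0, "ry": 0, "rz": 0}
    - {"claw": 1, "dx": -10.6, "dy": -32.7, "dz": 0, "rx": 0, "ry": 0, "rz": 0}
    - {"claw": 1, "dx": -10.6, "dy": -32.7, "dz": 0, "rx": 0, "ry": 0, "rz": 0}
    - {"claw": 1, "dx": -10.6, "dy": -32.7, "dz": 0, "rx": 0, "ry": 0, "rz": 0}
    - {"claw": 1, "dx": -10.6, "dy": -32.7, "dz": 0, "rx": 0, "ry": 0, "rz": 0}
    - {"claw": 1, "dx": -10.6, "dy": -32.7, "dz": 0, "rx": 0, "ry": 0, "rz": 0}
    - {"claw": 1, "dx": 0, "dy": 0, "dz": 10, "rx": 0, "ry": 0, "rz": -6.6}
    - {"claw": 1, "dx": 0, "dy": 0, "dz": 10, "rx": 0, "ry": 0, "rz": -6.6}
    - {"claw": 1, "dx": 0, "dy": 0, "dz": 10, "rx": 0, "ry": 0, "rz": -6.6}
    - {"claw": 1, "dx": 0, "dy": 0, "dz": 10, "rx": 0, "ry": 0, "rz": -6.6}
    - {"claw": 1, "dx": 0, "dy": 0, "dz": 10, "rx": 0, "ry": 0, "rz": -6.6}
    - {"claw": 1, "dx": 0, "dy": 0, "dz": 10, "rx": 0, "ry": 0, "rz": -6.6}
    - {"claw": 1, "dx": 0, "dy": 0, "dz": 10, "rx": 0, "ry": 0, "rz": -6.6}
    - {"claw": 1, "dx": 0, "dy": 0, "dz": 0, "rx": 0, "ry": 0, "rz": 0}

```text
time: 2.87
ee_pos: [0.51, -0.3058, 0.3324]
orientation: [[0.901, -0.435, -0.003], [-0.435, -0.901, 0.003], [-0.004, -0.001, -1.0]]
force: [-0.4, -0.0, -0.8]
width: 0.0856
```

```bash
python3 - <<'E'
from h import *
s=observe(); print(s['time'],s['ee_pos'],s['orientation'][:,0],s['orientation'][:,2],s['force'],s['q'])
c,p,d=snap('wrist','w1.png')
np.savez('pics/w1.npz',p=p,d=d,**c)
P=cloud(c,d)
def fit(m):
    q=P[m][:,:2].astype(np.float32)*1000
    r=cv2.minAreaRect(q); return np.round(r[0],1),np.round(r[1],1),round(r[2],1),len(q),np.round(np.median(P[m],0),4)
near=np.hypot(P[...,0]-.511,P[...,1]+.306)<.05
for a,b in [(.034,.0405),(.041,.046),(.072,.082)]: 
    m=near&(P[...,2]>a)&(P[...,2]<b)
    if m.sum()>4: print(a,*fit(m))
E
```

```text
2.8667 [ 0.5099734  -0.30584583  0.33235485] [ 0.9006011  -0.43463031 -0.00376066] [-0.00290455  0.00263394 -0.99999231] [-0.36978918 -0.00905537 -0.76571838] [-7.39634358e-01  2.96974354e-01  1.61904268e+00 -1.27200945e-05
  1.22949659e+00 -2.89996827e-01]
0.034 [ 508.5 -307.2] [52.5 52. ] 62.0 2346 [ 0.5093 -0.3039  0.0358]
0.041 [ 511.3 -305.9] [24.5 24.9] 63.7 147 [ 0.5132 -0.3014  0.0413]
0.072 [ 511.1 -306.2] [16.4 11.3] 64.2 288 [ 0.5111 -0.3057  0.0745]
```

View pics/w1.png

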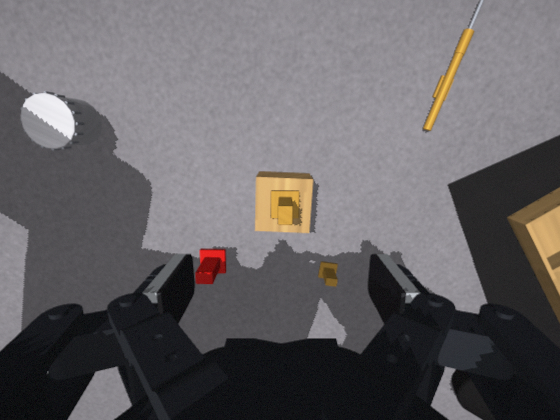

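apply_moves:
  motion:
    - {"claw": 1, "dx": 1.2, "dy": -0.1, "dz": 10, "rx": 0, "ry": 0, "rz": 0}
    - {"claw": 1, "dx": 0, "dy": 0, "dz": 20, "rx": 0, "ry": 0, "rz": 0}
    - {"claw": 1, "dx": 0, "dy": 0, "dz": 20, "rx": 0, "ry": 0, "rz": 0}
    - {"claw": 1, "dx": 0, "dy": 0, "dz": 20, "rx": 0, "ry": 0, "rz": 0}
    - {"claw": 1, "dx": 0, "dy": 0, "dz": 20, "rx": 0, "ry": 0, "rz": 0}
    - {"claw": 1, "dx": 0, "dy": 0, "dz": 13, "rx": 0, "ry": 0, "rz": 0}
    - {"claw": 1, "dx": 0, "dy": 0, "dz": 8, "rx": 0, "ry": 0, "rz": 0}
    - {"claw": 1, "dx": 0, "dy": 0, "dz": 2, "rx": 0, "ry": 0, "rz": 0}
    - {"claw": 1, "dx": 0, "dy": 0, "dz": 0, "rx": 0, "ry": 0, "rz": 0}
    - {"claw": 1, "dx": 0, "dy": 0, "dz": 0, "rx": 0, "ry": 0, "rz": 0}

```text
time: 3.75
ee_pos: [0.5121, -0.3072, 0.2227]
orientation: [[0.899, -0.439, 0.001], [-0.439, -0.899, -0.001], [0.002, 0.0, -1.0]]
force: [-0.6, 0.3, -0.5]
width: 0.0854
```

apply_moves:
  motion:
    - {"claw": 1, "dx": -1.3, "dy": -0.5, "dz": 3.5, "rx": 0, "ry": 0, "rz": 0}
    - {"claw": 1, "dx": 0, "dy": 0, "dz": 0, "rx": 0, "ry": 0, "rz": 0}
    - {"claw": 0.5, "dx": 0, "dy": 0, "dz": 0, "rx": 0, "ry": 0, "rz": 0}
    - {"claw": 0.4, "dx": 0, "dy": 0, "dz": 0, "rx": 0, "ry": 0, "rz": 0}
    - {"claw": 0.3, "dx": 0, "dy": 0, "dz": 0, "rx": 0, "ry": 0, "rz": 0}
    - {"claw": 0.25, "dx": 0, "dy": 0, "dz": 0, "rx": 0, "ry": 0, "rz": 0}
    - {"claw": 0.2, "dx": 0, "dy": 0, "dz": 0, "rx": 0, "ry": 0, "rz": 0}
    - {"claw": 0.1, "dx": 0, "dy": 0, "dz": 0, "rx": 0, "ry": 0, "rz": 0}
    - {"claw": 0, "dx": 0, "dy": 0, "dz": 0, "rx": 0, "ry": 0, "rz": 0}
    - {"claw": 0, "dx": 0, "dy": 0, "dz": 0, "rx": 0, "ry": 0, "rz": 0}
    - {"claw": 0, "dx": 0, "dy": 0, "dz": 0, "rx": 0, "ry": 0, "rz": 0}
    - {"claw": 0, "dx": 0, "dy": 0, "dz": 0, "rx": 0, "ry": 0, "rz": 0}

```text
time: 4.75
ee_pos: [0.5108, -0.3059, 0.2184]
orientation: [[0.899, -0.438, 0.0], [-0.438, -0.899, -0.0], [0.0, 0.0, -1.0]]
force: [0.1, 0.5, 2.0]
width: 0.0109
```

```bash
python3 - <<'E'
from h import *
s=observe(); print(s)
c,p,d=snap('wrist','w2.png')
E
```

```text
{'time': 4.75, 'q': array([-7.38702192e-01,  4.51805861e-01,  1.67386205e+00,  4.57319761e-05,
        1.01544074e+00, -2.84992444e-01]), 'joint_velocities': array([ 0.00140587,  0.00037143, -0.00092546, -0.00066967,  0.00051151,
       -0.00057454]), 'joint_efforts': array([ 2.48806598e-02, -4.98990083e+01, -2.76288056e+01,  4.43073513e-03,
        3.04952601e-02,  6.19998245e-04]), 'ee_pos': array([ 0.51083865, -0.30588886,  0.21840265]), 'orientation': array([[ 8.98816642e-01, -4.38324648e-01,  3.84006563e-04],
       [-4.38324559e-01, -8.98816718e-01, -2.97160685e-04],
       [ 4.75404372e-04,  9.87734618e-05, -9.99999882e-01]]), 'force': array([0.05934035, 0.49996922, 1.96183306]), 'moment': array([-0.02073153, -0.0184916 , -0.03402245]), 'width': 0.010931104602238274}
```

View pics/w2.png

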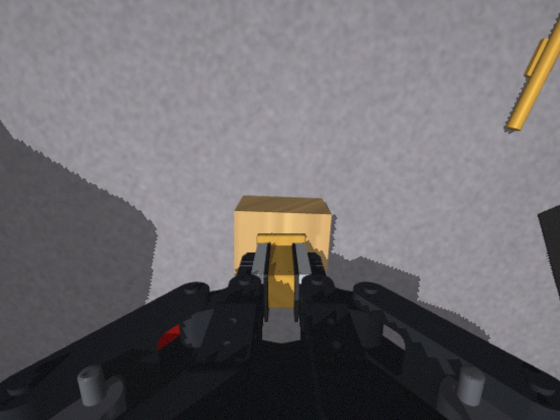

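apply_moves:
  motion:
    - {"claw": 0, "dx": 0, "dy": 0, "dz": -4, "rx": 0, "ry": 0, "rz": 0}
    - {"claw": 0, "dx": 0, "dy": 0, "dz": -10, "rx": 0, "ry": 0, "rz": 0}
    - {"claw": 0, "dx": 0, "dy": 0, "dz": -18, "rx": 0, "ry": 0, "rz": 0}
    - {"claw": 0, "dx": 0, "dy": 0, "dz": -18, "rx": 0, "ry": 0, "rz": 0}
    - {"claw": 0, "dx": 0, "dy": 0, "dz": -18, "rx": 0, "ry": 0, "rz": 0}
    - {"claw": 0, "dx": 0, "dy": 0, "dz": -14, "rx": 0, "ry": 0, "rz": 0}
    - {"claw": 0, "dx": -5, "dy": -15, "dz": -8, "rx": 0, "ry": 0, "rz": 0}
    - {"claw": 0, "dx": -9, "dy": -27, "dz": 0, "rx": 0, "ry": 0, "rz": 0}
    - {"claw": 0, "dx": -9, "dy": -27, "dz": 0, "rx": 0, "ry": 0, "rz": 0}
    - {"claw": 0, "dx": -9, "dy": -27, "dz": 0, "rx": 0, "ry": 0, "rz": 0}
    - {"claw": 0, "dx": -9, "dy": -27, "dz": 0, "rx": 0, "ry": 0, "rz": 0}
    - {"claw": 0, "dx": -9, "dy": -27, "dz": 0, "rx": 0, "ry": 0, "rz": 0}
    - {"claw": 0, "dx": -9, "dy": -27, "dz": 0, "rx": 0, "ry": 0, "rz": 0}
    - {"claw": 0, "dx": -9, "dy": -27, "dz": 0, "rx": 0, "ry": 0, "rz": 0}
    - {"claw": 0, "dx": -9, "dy": -27, "dz": 0, "rx": 0, "ry": 0, "rz": 0}
    - {"claw": 0, "dx": -9, "dy": -27, "dz": 0, "rx": 0, "ry": 0, "rz": 0}
    - {"claw": 0, "dx": -9, "dy": -27, "dz": 0, "rx": 0, "ry": 0, "rz": 0}
    - {"claw": 0, "dx": -5.6, "dy": -22, "dz": 0, "rx": 0, "ry": 0, "rz": 0}

```text
time: 6.3
ee_pos: [0.554, 0.0172, 0.3083]
orientation: [[0.899, -0.437, -0.001], [-0.437, -0.899, 0.001], [-0.001, -0.0, -1.0]]
force: [-0.2, -1.0, 0.1]
width: 0.0113
```

apply_moves:
  motion:
    - {"claw": 0, "dx": 0, "dy": 0, "dz": 0, "rx": 0, "ry": 0, "rz": 4}
    - {"claw": 0, "dx": 0, "dy": 0, "dz": 0, "rx": 0, "ry": 0, "rz": 6.5}
    - {"claw": 0, "dx": 0, "dy": 0, "dz": 0, "rx": 0, "ry": 0, "rz": 6.5}
    - {"claw": 0, "dx": 0, "dy": 0, "dz": 0, "rx": 0, "ry": 0, "rz": 6.5}
    - {"claw": 0, "dx": 0, "dy": 0, "dz": 0, "rx": 0, "ry": 0, "rz": 6.5}
    - {"claw": 0, "dx": 0, "dy": 0, "dz": 0, "rx": 0, "ry": 0, "rz": 6.5}
    - {"claw": 0, "dx": 0, "dy": 0, "dz": 0, "rx": 0, "ry": 0, "rz": 6.5}
    - {"claw": 0, "dx": 0, "dy": 0, "dz": 0, "rx": 0, "ry": 0, "rz": 5.5}
    - {"claw": 0, "dx": 0, "dy": 0, "dz": 0, "rx": 0, "ry": 0, "rz": 4.2}
    - {"claw": 0, "dx": 0, "dy": 0, "dz": 0, "rx": 0, "ry": 0, "rz": 0}
    - {"claw": 0, "dx": 0, "dy": 0, "dz": 0, "rx": 0, "ry": 0, "rz": 0}

```text
time: 7.22
ee_pos: [0.5544, 0.0149, 0.3082]
orientation: [[0.199, -0.98, -0.0], [-0.98, -0.199, 0.0], [-0.0, 0.0, -1.0]]
force: [-0.1, 0.3, 0.6]
width: 0.0109
```

```bash
cat > look.py <<'E'
from h import *
import sys
tag=sys.argv[1]
s=observe(); print(s['time'],s['ee_pos'],s['orientation'],s['force'],s['width'])
for n in ['wrist','scene','side']:
    c,p,d=snap(n,'%s_%s.png'%(tag,n)); np.savez('pics/%s_%s.npz'%(tag,n),p=p,d=d,ee=s['ee_pos'],R=s['orientation'],**c)
E
python3 look.py a
```

```text
7.2167 [0.55443651 0.01491224 0.30824174] [[ 1.98747631e-01 -9.80050597e-01 -4.54910573e-04]
 [-9.80050642e-01 -1.98747760e-01  2.58536372e-04]
 [-3.43791183e-04  3.94451908e-04 -9.99999863e-01]] [-0.08907062  0.31273751  0.55700643] 0.010861705908151576
```

View pics/a_wrist.png

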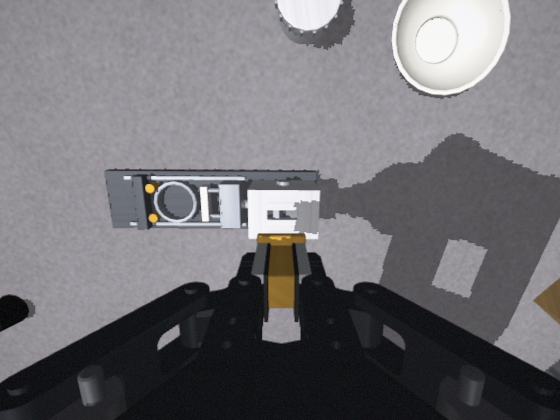

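View pics/a_scene.png

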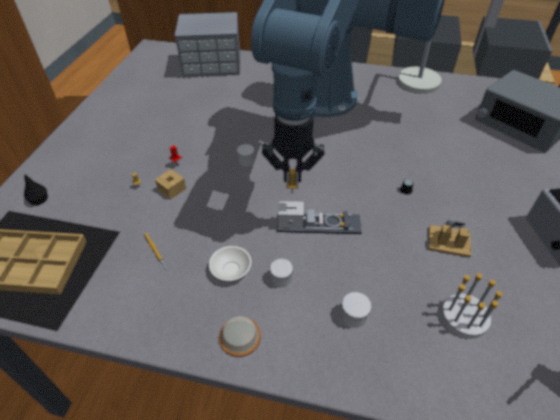

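View pics/a_side.png

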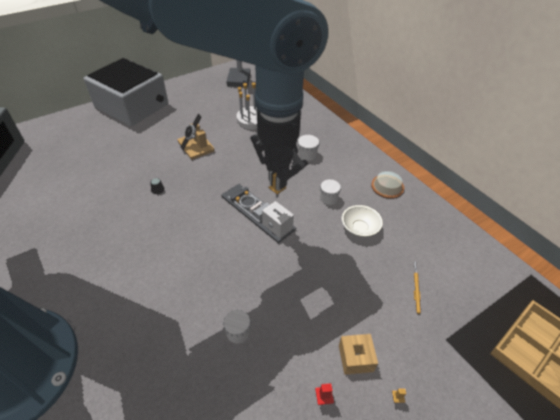

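```bash
python3 - <<'E'
import cv2
a=cv2.imread('pics/a_wrist.png')[155:265,200:350]; cv2.imwrite('pics/a_c1.png',cv2.resize(a,(750,550),interpolation=cv2.INTER_CUBIC))
b=cv2.imread('pics/a_scene.png')[150:240,260:370];s=cv2.imread('pics/a_side.png')[160:250,215:325]
cv2.imwrite('pics/a_c2.png',cv2.hconcat([cv2.resize(x,(400,327),interpolation=cv2.INTER_CUBIC) for x in (b,s)]))
E
```

```text
(no output)
```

View pics/a_c1.png

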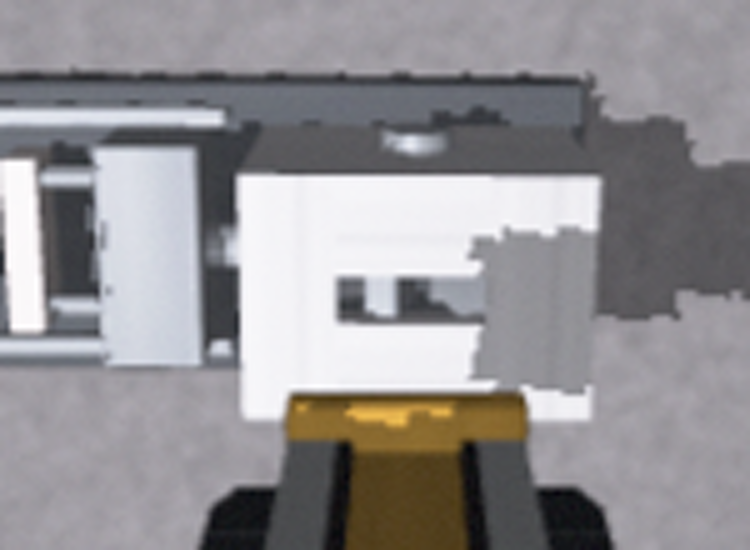

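View pics/a_c2.png

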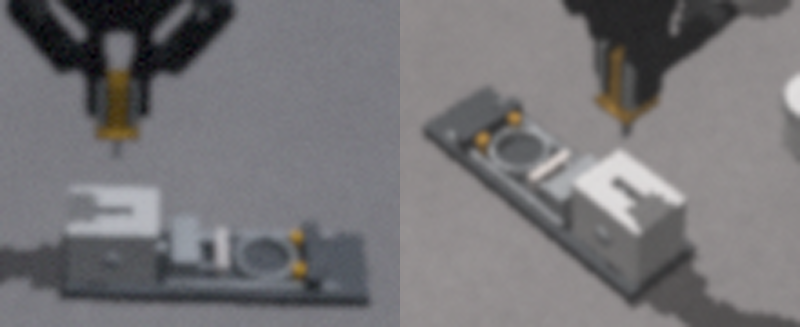

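```bash
cat > m.py <<'E'
from h import *
def ld(fn):
    z=np.load(fn); c={k:z[k] for k in ['fov_y','cx','cy','rvec','tvec']}
    return {k:(float(v) if v.ndim==0 else v) for k,v in c.items()},z
def tool(z,P): return (np.atleast_2d(P)-z['ee'])@z['R']*1000
E
python3 - <<'E'
from m import *
c,z=ld('pics/a_wrist.npz')
g=lambda x,y:(200+(x+.5)/5-.5,155+(y+.5)/5-.5)
for nm,x,y in [('TL',238,173),('TR',601,175),('BR',592,420),('BL',241,420),('slotTL',337,276),('slotBL',337,322)]:
    w=atz(c,*g(x,y),.056); print(nm,np.round(w*1000,1),np.round(tool(z,w),1))
for nm,x,y,dz in [('collL',288,395,180.4),('collR',526,395,180.4),('handL',350,440,175.4),('handR',465,440,175.4),('collLT',288,440,175.4)]:
    w=atz(c,*g(x,y),z['ee'][2]-dz/1000); print(nm,np.round(tool(z,w),1))
E
```

```text
TL [569.8  44.8  56. ] [[-26.2 -21.1 252.2]]
TR [580.6  -9.6  56. ] [[ 29.3 -20.8 252.2]]
BR [541.4 -17.6  56. ] [[ 29.3  19.1 252.2]]
BL [530.2  37.5  56. ] [[-26.9  19.2 252.3]]
slotTL [556.8  26.9  56. ] [[-11.2  -4.8 252.2]]
slotBL [549.4  25.5  56. ] [[-11.3   2.7 252.2]]
collL [[-13.1 -11.6 180.4]]
collR [[ 12.4 -11.6 180.4]]
handL [[ -6.3  -8.5 175.4]]
handR [[  5.8  -8.5 175.4]]
collLT [[-12.7  -8.5 175.4]]
```

```bash
python3 - <<'E'
from m import *
c,z=ld('pics/a_wrist.npz')
def pt(*q): 
    w=z['ee']+z['R']@(np.array(q)/1000); return proj(c,w)[0]
for nm,q in [('cb',(0,-13,180.4)),('ct',(0,-13,175.4)),('ct+',(0,-12,175.4)),('hb',(0,-8,175.4)),('ht',(0,-8,141.4)),('hTb',(0,8,141.4))]: 
    p=pt(*q);print(nm,np.round(p,2),'crop',np.round((p-[200,155]+.5)*5-.5,1))
p=z['p']
for x in (270,275,282,290,300): print(x,p[225:252,x].astype(int).sum(1).tolist())
for x in (282,):print(p[225:252,x].tolist())
E
python3 - <<'E'
import cv2
a=cv2.imread('pics/a_wrist.png')[222:312,240:325]; cv2.imwrite('pics/a_c3.png',cv2.resize(a,None,fx=6.5,fy=6.5,interpolation=cv2.INTER_NEAREST))
E
```

```text
cb [281.57 231.2 ] crop [409.8 383. ]
ct [281.58 234.48] crop [409.9 399.4]
ct+ [281.58 236.29] crop [409.9 408.5]
hb [281.57 243.48] crop [409.9 444.4]
ht [281.71 274.98] crop [410.5 601.9]
hTb [281.68 309.01] crop [410.4 772.1]
270 [733, 730, 730, 732, 729, 725, 718, 721, 452, 179, 250, 346, 473, 362, 292, 288, 289, 282, 217, 161, 135, 95, 121, 115, 110, 144, 145]
275 [732, 727, 728, 728, 731, 725, 716, 719, 454, 175, 270, 380, 478, 488, 361, 293, 294, 288, 292, 293, 223, 180, 169, 174, 176, 173, 173]
282 [729, 727, 725, 725, 726, 723, 717, 717, 452, 186, 273, 393, 356, 308, 294, 290, 294, 301, 290, 296, 233, 192, 172, 173, 180, 174, 172]
290 [728, 723, 725, 726, 727, 722, 712, 713, 444, 189, 267, 303, 358, 314, 284, 280, 290, 287, 284, 287, 221, 182, 172, 171, 170, 162, 171]
300 [457, 457, 459, 466, 457, 461, 461, 459, 291, 191, 206, 240, 271, 286, 286, 281, 290, 274, 246, 221, 227, 226, 229, 226, 225, 234, 230]
[[242, 242, 245], [241, 241, 245], [241, 240, 244], [241, 240, 244], [241, 241, 244], [240, 239, 244], [238, 238, 241], [238, 237, 242], [156, 148, 148], [87, 68, 31], [130, 99, 44], [187, 142, 64], [170, 130, 56], [145, 112, 51], [139, 107, 48], [138, 106, 46], [139, 107, 48], [141, 110, 50], [138, 106, 46], [140, 109, 47], [110, 84, 39], [90, 69, 33], [82, 63, 27], [83, 63, 27], [83, 65, 32], [82, 64, 28], [82, 63, 27]]
```

View pics/a_c3.png

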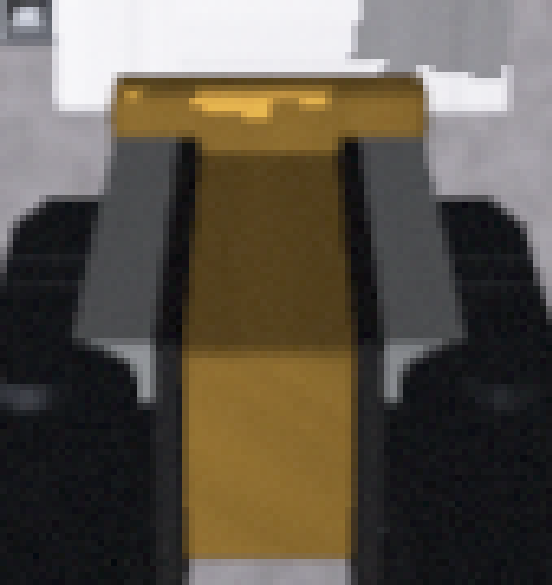

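```bash
python3 - <<'E'
from m import *
c,z=ld('pics/a_wrist.npz')
P=cloud(c,z['d']); T=((P-z['ee'])@z['R'])*1000
for v in list(range(228,250,1))+list(range(250,312,4)): print(v,np.round(T[v,281],1),np.round(T[v,275],1))
E
```

```text
228 [ -0.3  11.2 255.3] [ -5.1  11.2 255.3]
229 [ -0.3  11.8 254.3] [ -5.1  12.1 255.2]
230 [ -0.3  12.7 254.5] [ -5.1  12.8 254.9]
231 [ -0.3  13.4 254.1] [ -5.1  13.5 254.5]
232 [ -0.3  14.4 254.7] [ -5.1  14.4 254.5]
233 [ -0.3 -11.4 182. ] [ -3.5 -11.7 181.2]
234 [ -0.3 -11.9 179.2] [ -3.5 -11.6 180. ]
235 [ -0.3 -11.8 177.7] [ -3.5 -11.4 179. ]
236 [ -0.3 -11.3 177.6] [ -3.5 -11.  178.5]
237 [ -0.3 -10.7 177.9] [ -3.5 -10.9 177.4]
238 [ -0.3  -9.7 178.8] [ -3.5 -10.1 177.9]
239 [ -0.3  -9.4 178.2] [ -3.5  -9.3 178.5]
240 [ -0.3  -9.2 177.3] [ -3.5  -9.  177.8]
241 [ -0.3  -8.  178.8] [ -3.5  -8.3 178. ]
242 [ -0.3  -8.2 177. ] [ -3.5  -7.4 179. ]
243 [ -0.3  -7.1 178.2] [ -3.5  -7.5 177.4]
244 [ -0.3  -6.9 177.4] [ -3.5  -6.4 178.6]
245 [ -0.3  -6.7 176.4] [ -3.5  -6.2 177.7]
246 [ -0.3  -7.  174.3] [ -3.5  -6.4 175.8]
247 [ -0.3  -6.7 173.7] [ -3.4  -6.9 173.3]
248 [ -0.3  -7.2 171.3] [ -3.4  -6.7 172.5]
249 [ -0.3  -6.8 171. ] [ -3.3  -6.9 170.8]
250 [ -0.3  -7.1 169. ] [ -3.3  -6.6 170.2]
254 [ -0.3  -6.6 165.2] [ -3.2  -6.6 165.2]
258 [ -0.3  -6.5 160.9] [ -3.1  -7.  159.9]
262 [ -0.3  -6.6 156.3] [ -3.1  -6.1 157.5]
266 [ -0.3  -6.8 151.8] [ -3.   -6.9 151.7]
270 [ -0.3  -7.1 147.5] [ -2.9  -6.8 148.1]
274 [ -0.3  -6.6 144.9] [ -2.8  -6.6 144.9]
278 [ -0.3  -5.2 144. ] [ -2.8  -5.4 143.6]
282 [ -0.3  -3.5 143.6] [ -2.8  -3.  144.6]
286 [ -0.3  -2.3 142.5] [ -2.8  -1.9 143.2]
290 [ -0.3   0.4 143.9] [ -2.8   0.  143.2]
294 [ -0.3   2.1 143.5] [ -2.8   1.9 143.1]
298 [ -0.3   4.2 143.8] [ -2.9   4.  143.4]
302 [ -0.3   6.  143.5] [ -2.9   6.2 143.9]
306 [ -0.3   7.6 143. ] [ -2.9   8.  143.6]
310 [-3.000e-01  1.254e+02  3.114e+02] [ -6.9 125.7 311.8]
```

apply_moves:
  motion:
    - {"claw": 0, "dx": 0, "dy": 8, "dz": 8, "rx": 0, "ry": 0, "rz": 0}
    - {"claw": 0, "dx": 0, "dy": 9, "dz": 16, "rx": 0, "ry": 0, "rz": 0}
    - {"claw": 0, "dx": 0, "dy": 6, "dz": 12, "rx": 0, "ry": 0, "rz": 0}
    - {"claw": 0, "dx": 0, "dy": 2, "dz": 2, "rx": 0, "ry": 0, "rz": 0}
    - {"claw": 0, "dx": 0, "dy": 0, "dz": 0, "rx": 0, "ry": 0, "rz": 0}
    - {"claw": 0, "dx": 0, "dy": 0, "dz": 0, "rx": 0, "ry": 0, "rz": 0}
    - {"claw": 0, "dx": 0, "dy": 0, "dz": 0, "rx": 0, "ry": 0, "rz": 0}

```text
time: 7.95
ee_pos: [0.5311, 0.0093, 0.2713]
orientation: [[0.196, -0.981, 0.002], [-0.981, -0.196, -0.0], [0.001, -0.002, -1.0]]
force: [0.4, -0.6, -0.7]
width: 0.0113
```

```bash
python3 look.py b; python3 - <<'E'
from m import *
c,z=ld('pics/b_wrist.npz')
P=cloud(c,z['d']); T=((P-z['ee'])@z['R'])*1000
m=(abs(P[...,2]-.0535)<.004)&(T[...,1]<15)&(abs(T[...,0])<25);m[:,:]&=(np.arange(420)<240)[:,None]
print('cover z',np.median(T[m][:,2]),np.median(P[m][:,2]),m.sum())
print([np.round(T[v,281],1).tolist() for v in range(225,312,5)])
a=cv2.imread('pics/b_wrist.png')[160:320,190:370]; cv2.imwrite('pics/b_c1.png',cv2.resize(a,None,fx=4.4,fy=3.7*1,interpolation=cv2.INTER_CUBIC)[:600])
E
```

```text
7.95 [0.53114425 0.00926475 0.27127102] [[ 1.96275975e-01 -9.80546647e-01  2.00370610e-03]
 [-9.80548411e-01 -1.96277061e-01 -3.58302556e-04]
 [ 7.44613913e-04 -1.89440465e-03 -9.99997928e-01]] [ 0.35249512 -0.58578444 -0.73640125] 0.01126553396750604
cover z 217.63876804307625 0.05368506006505591 4316
[[-0.3, -3.8, 218.2], [-0.3, 19.3, 273.3], [-0.3, -11.7, 178.3], [-0.3, -8.8, 178.4], [-0.3, -6.6, 176.8], [-0.3, -6.7, 169.9], [-0.3, -6.8, 163.6], [-0.3, -6.7, 158.2], [-0.3, -6.9, 152.8], [-0.3, -6.9, 147.8], [-0.3, -6.6, 144.0], [-0.3, -4.6, 143.4], [-0.3, -2.4, 143.1], [-0.3, -0.3, 142.8], [-0.3, 2.9, 144.0], [-0.3, 5.4, 144.2], [-0.3, 7.3, 143.3], [-0.3, 99.3, 273.4]]
```

View pics/b_c1.png

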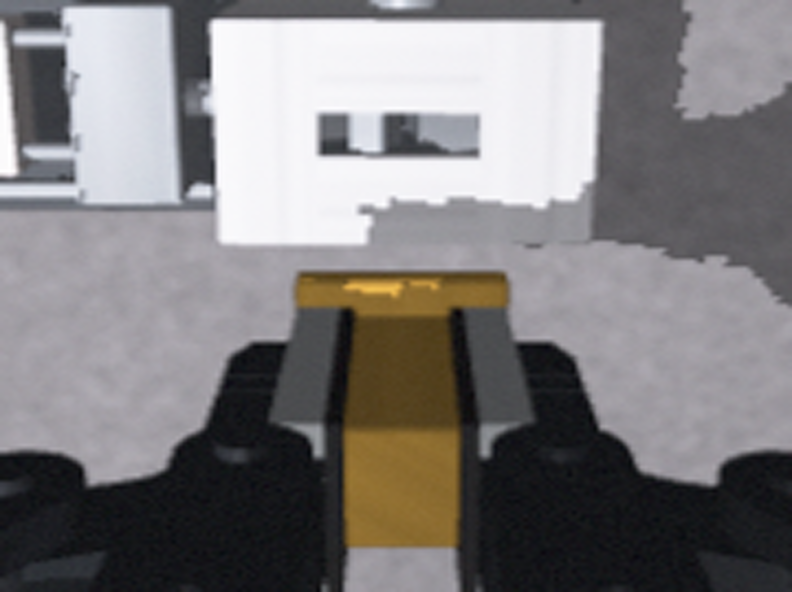

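```bash
python3 - <<'E'
from m import *
c,z=ld('pics/b_wrist.npz')
g=cv2.cvtColor(z['p'],cv2.COLOR_RGB2GRAY).astype(float)
zc=.05369
def T(u,v): return np.round(tool(z,atz(c,u,v,zc))[0],2)
def cross(prof,start):
    i=np.where(np.diff((prof>190).astype(int))!=0)[0]
    return [round(start+k+(190-prof[k])/(prof[k+1]-prof[k]),2) for k in i]
print('slot rows:')
for u in (264,268,282,290,296): 
    r=cross(g[180:212,u],180); print(u,r,[T(u,v)[1] for v in r])
for v in (194,197,199): 
    r=cross(g[v,236:330],236); print(v,r,[T(u,v)[0] for u in r])
print('housing rows')
for u in (245,250,255,260,320): r=cross(g[160:232,u],160); print(u,r,[T(u,v)[1] for v in r])
for v in (170,180,186): r=cross(g[v,220:340],220); print(v,r,[T(u,v)[0] for u in r])
print((g[188:206,258:302][::2,::2]).astype(int))
E
```

```text
slot rows:
264 [np.float64(190.0), np.float64(201.9)] [np.float64(-27.73), np.float64(-19.84)]
268 [np.float64(189.97), np.float64(201.91)] [np.float64(-27.75), np.float64(-19.83)]
282 [np.float64(189.9), np.float64(202.4)] [np.float64(-27.8), np.float64(-19.5)]
290 [np.float64(190.5), np.float64(202.41)] [np.float64(-27.41), np.float64(-19.5)]
296 [np.float64(190.69), np.float64(202.4)] [np.float64(-27.28), np.float64(-19.5)]
194 [np.float64(238.51), np.float64(261.59), np.float64(269.45), np.float64(275.8), np.float64(298.49), np.float64(324.96)] [np.float64(-27.8), np.float64(-12.88), np.float64(-7.8), np.float64(-3.7), np.float64(10.97), np.float64(28.09)]
197 [np.float64(238.65), np.float64(261.56), np.float64(269.53), np.float64(275.83), np.float64(298.24), np.float64(324.75)] [np.float64(-27.79), np.float64(-12.94), np.float64(-7.77), np.float64(-3.69), np.float64(10.84), np.float64(28.03)]
199 [np.float64(238.69), np.float64(261.51), np.float64(269.54), np.float64(275.95), np.float64(298.23), np.float64(324.73)] [np.float64(-27.81), np.float64(-12.99), np.float64(-7.78), np.f
[... 1000 characters left out ...]
5 174 184 186 211 211 211 225
  224 223 220 242]
 [247 246 159 105 103 104 215 222 223 182  74  75  90 101 161 161 160 162
  158 160 153 242]
 [247 246 159 106 105 105 214 222 222 182  75  74 103  98 162 161 162 161
  160 160 155 243]
 [246 245 159 107 108 104 215 223 223 183  72  76  62  90 167 163 164 163
  162 163 177 241]
 [246 246 150  71  67  63 214 225 225 185  76  74  60  68  93 117 166 164
  164 166 179 242]
 [246 245 149  61  61  61 141 207 226 186  63  57  59  59  62  62  95 150
  145 131 132 242]
 [247 245 222 202 202 200 201 201 162 160 162 161 161 162 160 163 160 161
  161 161 164 242]
 [247 245 246 246 246 246 246 245 245 245 245 245 244 245 244 243 244 243
  243 243 243 242]]
```

```bash
cat > fit.py <<'E'
from m import *
from scipy.optimize import least_squares
def prof(fn,u):
    c,z=ld(fn); g=cv2.cvtColor(z['p'],cv2.COLOR_RGB2GRAY).astype(int); return g[:,u]
if __name__=='__main__':
    for fn in ['pics/a_wrist.npz','pics/b_wrist.npz']:
        for u in (276,282,287):
            p=prof(fn,u); print(fn,u,p[228:252].tolist(),p[270:282].tolist(),p[302:314].tolist())
E
python3 fit.py
```

```text
pics/a_wrist.npz 276 [241, 242, 241, 237, 239, 150, 68, 102, 143, 179, 183, 133, 109, 109, 109, 108, 109, 87, 68, 63, 62, 67, 63, 65] [67, 64, 65, 64, 66, 76, 89, 107, 112, 113, 112, 110] [108, 110, 111, 113, 114, 112, 147, 158, 154, 151, 151, 153]
pics/a_wrist.npz 282 [241, 241, 240, 238, 238, 150, 69, 102, 147, 134, 115, 110, 109, 110, 112, 109, 111, 87, 71, 65, 65, 67, 65, 65] [65, 67, 66, 67, 67, 75, 92, 106, 112, 112, 108, 109] [106, 107, 105, 104, 110, 112, 138, 148, 147, 152, 153, 153]
pics/a_wrist.npz 287 [240, 241, 241, 238, 237, 148, 72, 103, 146, 180, 135, 109, 108, 107, 109, 108, 109, 86, 70, 62, 65, 63, 66, 63] [63, 63, 64, 65, 66, 78, 90, 105, 108, 111, 109, 111] [110, 106, 106, 107, 105, 109, 144, 154, 156, 152, 148, 149]
pics/b_wrist.npz 276 [157, 158, 162, 161, 161, 102, 69, 99, 146, 179, 187, 135, 109, 109, 108, 109, 110, 87, 68, 65, 65, 65, 65, 66] [66, 66, 66, 68, 69, 78, 92, 107, 113, 115, 116, 114] [109, 113, 112, 112, 116, 116, 148, 158, 156, 156, 155, 155]
pics/b_wrist.npz 282 [163, 160, 158, 155, 156, 102, 72, 102, 98, 109, 112, 113, 115, 114, 113, 113, 112, 89, 69, 67, 64, 69, 66, 67] [70, 67, 69, 66, 68, 78, 95, 111, 113, 113, 110, 110] [110, 110, 107, 108, 112, 113, 144, 151, 147, 148, 152, 156]
pics/b_wrist.npz 287 [163, 162, 161, 162, 163, 104, 73, 104, 147, 125, 112, 110, 111, 110, 111, 111, 112, 87, 67, 64, 61, 66, 66, 63] [66, 66, 65, 67, 66, 76, 93, 109, 112, 113, 113, 114] [109, 110, 108, 106, 109, 111, 145, 153, 156, 157, 157, 155]
```

```bash
cat > fit2.py <<'E'
from m import *
from scipy.optimize import least_squares
va=ld('pics/a_wrist.npz'); vb=ld('pics/b_wrist.npz')
def pr(v,Ptool,x):
    # apply camera corr in tool frame: points seen shift
    c,z=v
    dR=cv2.Rodrigues(np.array(x[3:6]))[0]
    cam=ray(c,c['cx'],c['cy'])[0]; ct=(z['R'].T@(cam-z['ee']))*1000
    q=dR@(np.array(Ptool)-ct)+ct+x[:3]
    w=z['ee']+z['R']@(q/1000)
    R=cv2.Rodrigues(np.array(c['rvec'],float))[0];t=np.array(c['tvec'],float).ravel()
    k=R@w+t; f,cx,cy=K(c)
    return np.array([f*k[0]/k[2]+cx,f*k[1]/k[2]+cy,k[2]*1000])
def clampT(v,x,P):
    z=v[1]; a=x[10]
    X=np.array([-np.sin(a),np.cos(a)]);Y=np.array([-np.cos(a),-np.sin(a)])
    w=np.r_[(np.array(x[8:10])+X*P[0]+Y*P[1])/1000,P[2]/1000]
    return z['R'].T@(w-z['ee'])*1000
def res(x):
    r=[*(np.array(x[:3])/2),*(np.array(x[3:6])/.01)]
    ex,ey=x[6:8]; ez=x[11]; r.append(ez/.5)
    adj=lambda px,py,h:[px+ex,py+ey,204.4+ez-h]
    for v in (va,vb):
        r.append((pr(v,adj(0,-8,29),x)[1]-245.0)/.3)
        r.append((pr(v,adj(0,-7,63),x)[1]/2+pr(v,adj(0,7,63),x)[1]/2-(276.2+307.6)/2)/.5)
    g=lambda q,w:(200+(q+.5)/5-.5,155+(w+.5)/5-.5)
    r.append((pr(va,adj(-13,-12.5,29),x)[0]/2+pr(va,adj(13,-12.5,29),x)[0]/2-g((288+526)/2,0)[0])/.3)
    # clamp: corners image: up = +Y(clamp)?? tool -y = clamp? handled by sign s
    def P(v,X,Yc): return pr(v,clampT(v,x,(X,Yc,56)),x)
    for (X,Yc,u,w) in [(28,-20,238,173),(-28,-20,601,175),(-28,20,592,420),(28,20,241,420)]:
        q=P(va,X,Yc)[:2]-g(u,w); r+=list(q/.5)
    q=P(va,13,-4)[:2]-g(337,276); r+=list(q/.5); q=P(va,13,4)[:2]-g(337,322); r+=list(q/.5)
    r.append((P(vb,22,-20)[1]-164.87)/.4); r.append((P(vb,24,20)[1]-225.95)/.4)
    r.append((P(vb,9,-4)[1]-189.97)/.5);r.append((P(vb,9,4)[1]-201.9)/.5)
    r.append((P(vb,-7,-4)[1]-190.6)/.5);r.append((P(vb,-7,4)[1]-202.4)/.5)
    r.append((P(vb,13,0)[0]-261.55)/.4);r.append((P(vb,-11,0)[0]-298.3)/.4)
    r.append((P(vb,-28,-10)[0]-325.5)/.4);r.append((P(vb,28,12)[0]-238.65)/.4)
    if USED:
        r.append((P(vb,0,-8)[2]-D['cov'])/.5)
        r.append((pr(vb,adj(0,0,63),x)[2]-D['ht'])/.5); r.append((pr(vb,adj(0,-8,46),x)[2]-D['hf'])/.5)
    return np.array(r)
c,z=vb; d=z['d']*1000
f,cx,cy=K(c)
x0=np.zeros(12);x0[8:10]=[553.5,15.5];x0[10]=np.radians(11.4)
USED=False
D={}
for it in range(2):
    if it: 
        USED=True
        for k,P in [('cov',None),('ht',(0,0,63)),('hf',(0,-8,46))]:
            q=pr(vb,clampT(vb,s.x,(0,-8,56)),s.x) if P is None else pr(vb,[P[0]+s.x[6],P[1]+s.x[7],204.4+s.x[11]-P[2]],s.x)
            u,v=np.round(q[:2]).astype(int); D[k]=np.median(d[v-2:v+3,u-4:u+5]); print(k,u,v,D[k],q[2])
    s=least_squares(res,x0,loss='soft_l1'); print('cost',s.cost,np.round(s.x[:10],3),'yaw',np.degrees(s.x[10]),'ez',s.x[11])
    J=s.jac; C=np.linalg.inv(J.T@J); 
    for v in (va,vb):
        o=clampT(v,s.x,(0,0,56)); print('slot origin tool',np.round(o,2),'rel to adj',np.round(o[:2]-s.x[6:8],2))
    print('sd',np.round(np.sqrt(np.diag(C)),3))
    print(np.round(res(s.x),1))
E
python3 fit2.py
```

```text
cost 6.36956078830286 [ 5.20000e-02  1.00000e-02  2.15200e+00 -3.00000e-03  4.00000e-03
 -5.00000e-03 -1.15300e+00  1.29600e+00  5.55207e+02  1.48700e+01] yaw 10.865587959772146 ez 0.3945813919174918
slot origin tool [  0.28  -0.85 252.24] rel to adj [ 1.43 -2.14]
slot origin tool [ -0.93 -24.29 215.32] rel to adj [  0.22 -25.58]
sd [2.001 2.    0.848 0.005 0.007 0.01  2.165 2.162 2.221 2.323 0.013 0.685]
[ 0.   0.   1.1 -0.3  0.4 -0.5  0.8 -0.7  1.1 -0.6  1.2 -0.  -0.1  0.9
 -0.1  1.  -0.5  0.2  1.2 -0.7 -0.5 -0.1 -0.4  0.9  0.2 -1.4  0.1  0.4
 -1.  -0.4 -0.4  0.5 -0.1  0.5]
cov 282 184 187.13904 186.82363390091365
ht 281 293 124.71433 124.70246669221358
hf 281 258 138.51271 139.00147944724847
cost 6.786668750824418 [ 5.20000e-02  1.50000e-02  2.29100e+00 -3.00000e-03  3.00000e-03
 -5.00000e-03 -1.13900e+00  1.16600e+00  5.55279e+02  1.48650e+01] yaw 10.850248352787313 ez 0.1645095857383736
slot origin tool [  0.3   -0.92 252.24] rel to adj [ 1.44 -2.08]
slot origin tool [ -0.91 -24.36 215.32] rel to adj [  0.22 -25.52]
sd [2.001 2.    0.462 0.005 0.007 0.01  2.164 2.107 2.209 2.32  0.013 0.401]
[ 0.   0.   1.1 -0.3  0.3 -0.5  0.3 -0.7  1.2 -0.6  1.2 -0.  -0.   0.9
 -0.2  1.1 -0.6  0.2  1.2 -0.7 -0.5 -0.1 -0.3  0.9  0.2 -1.5  0.1  0.4
 -1.  -0.5 -0.3  0.5 -0.2  0.6 -0.4 -0.3  0.7]
```

apply_moves:
  motion:
    - {"claw": 0, "dx": 0.5, "dy": -8, "dz": 0, "rx": 0, "ry": 0, "rz": 0}
    - {"claw": 0, "dx": 0.8, "dy": -11, "dz": 0, "rx": 0, "ry": 0, "rz": 0}
    - {"claw": 0, "dx": 0.5, "dy": -6.1, "dz": 2, "rx": 0, "ry": 0, "rz": 0}
    - {"claw": 0, "dx": 0, "dy": 0, "dz": 0, "rx": 0, "ry": 0, "rz": 0}
    - {"claw": 0, "dx": 0, "dy": 0, "dz": 0, "rx": 0, "ry": 0, "rz": 0}
    - {"claw": 0, "dx": 0, "dy": 0, "dz": 0, "rx": 0, "ry": 0, "rz": 0}

```text
time: 8.6
ee_pos: [0.5551, 0.0126, 0.2679]
orientation: [[0.196, -0.981, -0.001], [-0.981, -0.196, 0.0], [-0.0, 0.001, -1.0]]
force: [-0.1, -0.3, -1.3]
width: 0.0108
```

```bash
cat > st.py <<'E'
from m import *
# adj offset in tool, slot origin world, yaw: from b calibrated with rel (0.22,-25.1)
vb=ld('pics/b_wrist.npz')[1]
off=np.array([0,0,204.4])/1000
so=vb['ee']+vb['R']@(np.array([0.22,-25.1,204.4])/1000)
a=np.radians(10.9);X=np.array([-np.sin(a),np.cos(a)]);Y=np.array([-np.cos(a),-np.sin(a)])
def st():
    s=observe(); R=s['orientation']; t=s['ee_pos']+R@off
    d=(t-so)[:2]*1000; print('t %.2f'%s['time'],'clampx %.2f clampy %.2f depth %.2f'%(d@X,d@Y,56-t[2]*1000),'F along X,Y,z',np.round([s['force'][:2]@X,s['force'][:2]@Y,s['force'][2]],2),'tool-z',np.round(R[:,2],4),'ang',round(np.degrees(np.arctan2(R[1,0],R[0,0])),2),'M',np.round(s['moment'],2), 'w',round(s['width'],4))
if __name__=='__main__': st()
E
python3 st.py
```

```text
t 8.60 clampx -0.99 clampy 1.56 depth -7.47 F along X,Y,z [-0.3   0.17 -1.27] tool-z [-9.e-04  1.e-04 -1.e+00] ang -78.68 M [-0.05  0.01  0.07] w 0.0108
```

apply_moves:
  motion:
    - {"claw": 0, "dx": 0.6, "dy": -1.5, "dz": 0, "rx": 0, "ry": 0, "rz": 0}
    - {"claw": 0, "dx": 0, "dy": 0, "dz": 0, "rx": 0, "ry": 0, "rz": 0}
    - {"claw": 0, "dx": 0, "dy": 0, "dz": 0, "rx": 0, "ry": 0, "rz": 0}
    - {"claw": 0, "dx": 0, "dy": 0, "dz": 0, "rx": 0, "ry": 0, "rz": 0}
    - {"claw": 0, "dx": 0, "dy": 0, "dz": 0, "rx": 0, "ry": 0, "rz": 0}
    - {"claw": 0, "dx": 0, "dy": 0, "dz": 0, "rx": 0, "ry": 0, "rz": 0}

```text
time: 9.1
ee_pos: [0.5568, 0.0122, 0.2682]
orientation: [[0.196, -0.981, 0.0], [-0.981, -0.196, -0.0], [0.0, -0.0, -1.0]]
force: [0.3, 0.4, -0.1]
width: 0.0108
```

```bash
python3 st.py; python3 look.py c1; python3 st.py
```

```text
t 9.10 clampx -1.75 clampy -0.31 depth -7.83 F along X,Y,z [ 0.32 -0.32 -0.13] tool-z [ 0. -0. -1.] ang -78.69 M [-0.02  0.04 -0.02] w 0.0108
9.1 [0.55683674 0.01224016 0.26823306] [[ 1.96121771e-01 -9.80579548e-01  2.26115920e-05]
 [-9.80579548e-01 -1.96121771e-01 -4.24620079e-06]
 [ 8.59836312e-06 -2.13396922e-05 -1.00000000e+00]] [ 0.25849795  0.37463009 -0.12694221] 0.010795897853842103
t 9.25 clampx -1.80 clampy -0.36 depth -7.81 F along X,Y,z [ 0.34 -0.4  -0.73] tool-z [ 1.e-04 -0.e+00 -1.e+00] ang -78.69 M [-0.04  0.01 -0.01] w 0.0108
```

View pics/c1_wrist.png

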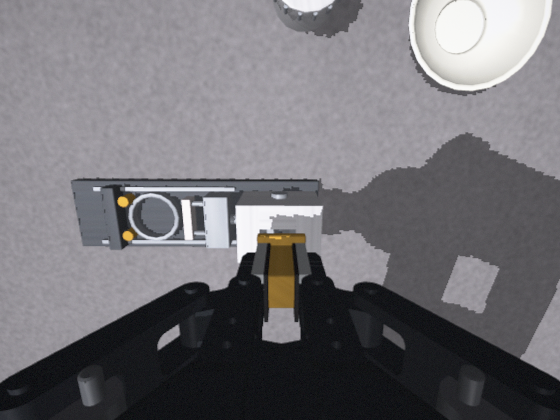

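```bash
python3 - <<'E'
import cv2,numpy as np
z=np.load('pics/c1_wrist.npz'); g=cv2.cvtColor(z['p'],cv2.COLOR_RGB2GRAY).astype(int)
for u in (245,250,262,266,270,275,282): print(u,[(v,int(g[v,u])) for v in range(200,240)][::1] if u==262 else g[200:268,u].tolist())
a=cv2.imread('pics/c1_wrist.png')[190:275,220:345]; cv2.imwrite('pics/c1_c.png',cv2.resize(a,None,fx=6,fy=6,interpolation=cv2.INTER_NEAREST))
E
```

```text
245 [89, 89, 89, 90, 89, 163, 237, 246, 246, 245, 246, 245, 245, 246, 245, 245, 246, 246, 246, 246, 245, 246, 245, 245, 245, 245, 245, 245, 245, 246, 245, 245, 245, 245, 245, 245, 246, 246, 245, 245, 245, 245, 244, 246, 246, 245, 245, 245, 246, 245, 245, 245, 245, 221, 117, 31, 18, 19, 15, 21, 20, 30, 25, 21, 18, 29, 22, 21]
250 [89, 91, 91, 90, 87, 157, 231, 241, 242, 241, 241, 241, 241, 240, 241, 241, 241, 240, 240, 240, 241, 241, 240, 240, 241, 241, 241, 242, 241, 242, 242, 242, 241, 242, 242, 242, 242, 242, 243, 242, 242, 243, 243, 243, 244, 243, 243, 243, 243, 243, 243, 244, 145, 17, 19, 19, 20, 16, 23, 21, 19, 28, 24, 22, 19, 32, 19, 17]
262 [(200, 88), (201, 90), (202, 91), (203, 90), (204, 90), (205, 163), (206, 237), (207, 246), (208, 247), (209, 247), (210, 247), (211, 246), (212, 245), (213, 244), (214, 245), (215, 244), (216, 245), (217, 245), (218, 245), (219, 243), (220, 240), (221, 241), (222, 244), (223, 245), (224, 246), (225, 246), (226, 244), (227, 245), (228, 245), (229, 181), (230, 112), (231, 105), (232, 106), (233, 80), (234, 70), (235, 101), (236, 98), (237, 1
[... 576 characters left out ...]
, 44, 55, 52, 56, 57, 56, 56, 57, 60, 61, 61, 64, 65, 65, 67, 67, 63, 65, 66]
275 [91, 90, 90, 88, 90, 162, 235, 244, 245, 246, 246, 246, 244, 244, 244, 244, 244, 192, 150, 149, 144, 146, 150, 154, 156, 154, 152, 154, 155, 113, 79, 75, 74, 71, 69, 102, 143, 180, 172, 129, 111, 110, 110, 110, 110, 87, 69, 67, 65, 65, 64, 64, 65, 64, 65, 67, 66, 65, 66, 66, 65, 66, 65, 64, 67, 67, 64, 67]
282 [89, 90, 89, 89, 92, 160, 233, 244, 245, 245, 245, 244, 244, 243, 243, 190, 151, 150, 152, 148, 145, 145, 150, 154, 154, 153, 151, 152, 153, 122, 98, 86, 82, 70, 72, 103, 98, 108, 112, 113, 112, 112, 112, 112, 113, 89, 71, 67, 66, 70, 66, 69, 67, 68, 69, 67, 66, 68, 68, 69, 67, 65, 67, 66, 67, 66, 69, 65]
```

View pics/c1_c.png

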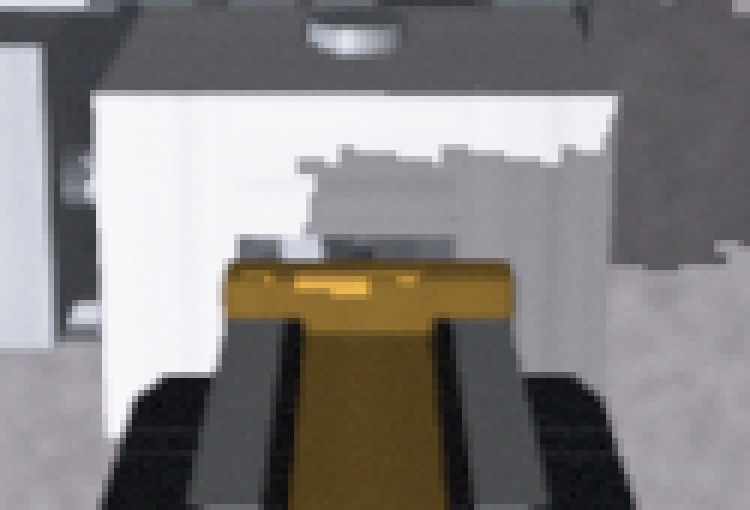

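```bash
sed -e '/^c,z=vb/,$d' fit2.py | sed -e "s#vb=ld.*#vb=ld('pics/c1_wrist.npz')#" > fit3.py
python3 - <<'E'
s=open('fit3.py').read()
i=s.index("    r.append((P(vb,22,-20)"); j=s.index("    if USED")
new='''    r.append((P(vb,22,-20)[1]-205.0)/.3); r.append((P(vb,-10,-20)[1]-205.05)/.3)
    r.append((P(vb,10,-4)[1]-229.0)/.3); r.append((P(vb,-5,-4)[1]-229.0)/.3)
    r.append((P(vb,13,-3)[0]-258.9)/.4);r.append((P(vb,-11,-3)[0]-295.7)/.4)
    for v in (va,vb): r.append((pr(v,adj(0,-13,24.5),x)[1]-233.0)/.6)
'''
s=s[:i]+new+s[j:]
s+='''
d=vb[1]['d']*1000
D={}
x0=np.zeros(12);x0[8:10]=[555,15];x0[10]=np.radians(11)
for it in range(2):
    USED=it>0
    if it:
        for k,P in [('cov',None),('ht',(0,0,63)),('hf',(0,-8,46))]:
            q=pr(vb,clampT(vb,s.x,(0,-8,56)),s.x) if P is None else pr(vb,[P[0]+s.x[6],P[1]+s.x[7],204.4+s.x[11]-P[2]],s.x)
            u,v=np.round(q[:2]).astype(int); D[k]=np.median(d[v-2:v+3,u-4:u+5]); print(k,u,v,D[k],q[2])
    s=least_squares(res,x0,loss='soft_l1'); print('cost',s.cost,np.round(s.x[:10],3),'yaw',np.degrees(s.x[10]),'ez',s.x[11])
    C=np.linalg.inv(s.jac.T@s.jac)
    def rel(x): o=clampT(vb,x,(0,0,56)); return o[:2]-x[6:8]
    G=np.array([(rel(s.x+np.eye(12)[k]*1e-4)-rel(s.x))/1e-4 for k in range(12)]).T
    print('rel slot-adj',rel(s.x),'sd',np.sqrt(np.diag(G@C@G.T)))
    print(np.round(res(s.x),1))
'''
open('fit3.py','w').write(s)
E
python3 fit3.py
```

```text
cost 4.615375679286129 [ 4.10000e-02  1.20000e-02  1.87000e+00 -5.00000e-03  0.00000e+00
 -1.00000e-03 -4.61000e-01  7.68000e-01  5.56111e+02  1.40120e+01] yaw 11.154735288500373 ez 0.4002316037293758
rel slot-adj [-1.4201868  -0.39873759] sd [0.38988354 0.37232562]
[ 0.   0.   0.9 -0.5  0.  -0.1  0.8 -0.7  1.2 -0.7  1.2 -0.  -0.1  0.8
  0.1  0.7 -0.2  0.2  1.2 -0.5 -0.4 -0.1 -0.3  0.9  0.1  0.3 -0.8 -0.6
  0.3 -0.1  0.   0. ]
cov 279 223 190.5762 190.01926454705898
ht 281 293 124.78134 124.2035124216081
hf 281 258 138.40111 138.53278925778213
cost 5.208865382980001 [ 3.80000e-02  1.20000e-02  2.22900e+00 -5.00000e-03  1.00000e-03
 -1.00000e-03 -4.78000e-01  9.30000e-01  5.55919e+02  1.40010e+01] yaw 11.159833380726615 ez 0.2662175168220145
rel slot-adj [-1.4305305  -0.37130604] sd [0.39736342 0.3140005 ]
[ 0.   0.   1.1 -0.5  0.1 -0.1  0.5 -0.6  1.1 -0.7  1.  -0.  -0.   0.9
 -0.1  0.7 -0.3  0.   1.3 -0.6 -0.4 -0.2 -0.2  0.9  0.2  0.4 -0.9 -0.7
  0.4 -0.2  0.1  0.1 -0.3 -0.6  0.8]
```

```bash
python3 - <<'E'
s=open('st.py').read()
s=s.replace("b_wrist","c1_wrist").replace("[0.22,-25.1,204.4]","[-1.43,-0.38,204.4]").replace("10.9)","11.2)")
open('st.py','w').write(s)
E
python3 st.py
```

```text
t 9.25 clampx -1.48 clampy 0.33 depth -7.81 F along X,Y,z [ 0.34 -0.4  -0.73] tool-z [ 1.e-04 -0.e+00 -1.e+00] ang -78.69 M [-0.04  0.01 -0.01] w 0.0108
```

apply_moves:
  motion:
    - {"claw": 0, "dx": 0, "dy": -0.4, "dz": 1.5, "rx": 0, "ry": 0, "rz": 0}
    - {"claw": 0, "dx": 0, "dy": 0, "dz": 1.5, "rx": 0, "ry": 0, "rz": 0}
    - {"claw": 0, "dx": 0, "dy": 0, "dz": 1.5, "rx": 0, "ry": 0, "rz": 0}
    - {"claw": 0, "dx": 0, "dy": 0, "dz": 1.5, "rx": 0, "ry": 0, "rz": 0}
    - {"claw": 0, "dx": 0, "dy": 0, "dz": 0, "rx": 0, "ry": 0, "rz": 0}
    - {"claw": 0, "dx": 0, "dy": 0, "dz": 1, "rx": 0, "ry": 0, "rz": 0}
    - {"claw": 0, "dx": 0, "dy": 0, "dz": 1, "rx": 0, "ry": 0, "rz": 0}
    - {"claw": 0, "dx": 0, "dy": 0, "dz": 1, "rx": 0, "ry": 0, "rz": 0}

```text
time: 9.92
ee_pos: [0.5573, 0.0123, 0.2591]
orientation: [[0.196, -0.981, 0.0], [-0.981, -0.196, 0.0], [0.0, -0.0, -1.0]]
force: [0.6, 0.3, 0.0]
width: 0.0114
```

```bash
python3 st.py
```

```text
t 9.92 clampx -1.47 clampy -0.10 depth 1.27 F along X,Y,z [ 0.14 -0.67  0.03] tool-z [ 0.  0. -1.] ang -78.69 M [ 0.02 -0.03 -0.  ] w 0.0114
```

apply_moves:
  motion:
    - {"claw": 0, "dx": 0, "dy": 0, "dz": 1, "rx": 0, "ry": 0, "rz": 0}
    - {"claw": 0, "dx": 0, "dy": 0, "dz": 0.5, "rx": 0, "ry": 0, "rz": 0}

```text
time: 10.08
ee_pos: [0.5572, 0.0123, 0.2575]
orientation: [[0.196, -0.981, -0.0], [-0.981, -0.196, 0.0], [-0.0, 0.0, -1.0]]
force: [-0.1, 0.0, -0.5]
width: 0.011
```

```bash
python3 st.py
```

```text
t 10.08 clampx -1.43 clampy 0.02 depth 2.88 F along X,Y,z [ 0.05  0.08 -0.53] tool-z [-2.e-04  0.e+00 -1.e+00] ang -78.69 M [-0.02  0.01 -0.04] w 0.011
```

Depth is about 3 mm with no force, so the blade is inside the slot. I'll feel on down in short bits.

apply_moves:
  motion:
    - {"claw": 0, "dx": 0, "dy": 0, "dz": 1, "rx": 0, "ry": 0, "rz": 0}
    - {"claw": 0, "dx": 0, "dy": 0, "dz": 1, "rx": 0, "ry": 0, "rz": 0}
    - {"claw": 0, "dx": 0, "dy": 0, "dz": 1, "rx": 0, "ry": 0, "rz": 0}

```text
time: 10.33
ee_pos: [0.5573, 0.0123, 0.2546]
orientation: [[0.196, -0.981, 0.0], [-0.981, -0.196, -0.0], [0.0, -0.0, -1.0]]
force: [0.7, -0.3, -1.2]
width: 0.011
```

```bash
python3 st.py
```

```text
t 10.33 clampx -1.47 clampy -0.08 depth 5.80 F along X,Y,z [-0.39 -0.61 -1.22] tool-z [ 0. -0. -1.] ang -78.69 M [-0.   -0.03  0.03] w 0.011
```

apply_moves:
  motion:
    - {"claw": 0, "dx": 0, "dy": 0, "dz": 1, "rx": 0, "ry": 0, "rz": 0}
    - {"claw": 0, "dx": 0, "dy": 0, "dz": 0.6, "rx": 0, "ry": 0, "rz": 0}

```text
time: 10.5
ee_pos: [0.5573, 0.0123, 0.2529]
orientation: [[0.196, -0.981, -0.0], [-0.981, -0.196, 0.0], [-0.0, 0.0, -1.0]]
force: [0.1, 0.5, -0.8]
width: 0.0109
```

```bash
python3 st.py
```

```text
t 10.50 clampx -1.43 clampy -0.02 depth 7.45 F along X,Y,z [ 0.43 -0.23 -0.84] tool-z [-1.e-04  0.e+00 -1.e+00] ang -78.69 M [ 0.01  0.03 -0.  ] w 0.0109
```

apply_moves:
  motion:
    - {"claw": 0, "dx": 0, "dy": 0, "dz": 1, "rx": 0, "ry": 0, "rz": 0}
    - {"claw": 0, "dx": 0, "dy": 0, "dz": 1, "rx": 0, "ry": 0, "rz": 0}

```text
time: 10.67
ee_pos: [0.5573, 0.0123, 0.251]
orientation: [[0.196, -0.981, 0.0], [-0.981, -0.196, 0.0], [0.0, -0.0, -1.0]]
force: [1.0, -0.1, -0.2]
width: 0.0109
```

```bash
python3 st.py
```

```text
t 10.67 clampx -1.45 clampy -0.09 depth 9.40 F along X,Y,z [-0.28 -0.96 -0.23] tool-z [ 0.  0. -1.] ang -78.69 M [ 0.02  0.01 -0.01] w 0.0109
```

apply_moves:
  motion:
    - {"claw": 0, "dx": 0, "dy": 0, "dz": 1, "rx": 0, "ry": 0, "rz": 0}
    - {"claw": 0, "dx": 0, "dy": 0, "dz": 0.9, "rx": 0, "ry": 0, "rz": 0}

```text
time: 10.83
ee_pos: [0.5573, 0.0123, 0.2491]
orientation: [[0.196, -0.981, -0.0], [-0.981, -0.196, 0.0], [-0.0, 0.0, -1.0]]
force: [-0.2, -0.5, -1.1]
width: 0.0108
```

```bash
python3 st.py
```

```text
t 10.83 clampx -1.43 clampy -0.07 depth 11.32 F along X,Y,z [-0.45  0.3  -1.07] tool-z [-0.  0. -1.] ang -78.69 M [-0.    0.04 -0.01] w 0.0108
```

apply_moves:
  motion:
    - {"claw": 0, "dx": -1, "dy": 0, "dz": 0.5, "rx": 0, "ry": 0, "rz": 0}
    - {"claw": 0, "dx": -1, "dy": 0, "dz": 0, "rx": 0, "ry": 0, "rz": 0}
    - {"claw": 0, "dx": -1, "dy": 0, "dz": 0, "rx": 0, "ry": 0, "rz": 0}

```text
time: 11.08
ee_pos: [0.5568, 0.0146, 0.2487]
orientation: [[0.196, -0.981, 0.0], [-0.981, -0.196, -0.002], [0.002, -0.0, -1.0]]
force: [0.4, -6.5, -2.9]
width: 0.0109
```

```bash
python3 st.py
```

```text
t 11.08 clampx 0.51 clampy -0.11 depth 11.70 F along X,Y,z [-6.43  0.83 -2.88] tool-z [ 5.0e-04 -1.9e-03 -1.0e+00] ang -78.68 M [-1.23 -0.13 -0.  ] w 0.0109
```

apply_moves:
  motion:
    - {"claw": 0, "dx": -1, "dy": 0, "dz": 0, "rx": 0, "ry": 0, "rz": 0}
    - {"claw": 0, "dx": -1, "dy": 0, "dz": 0, "rx": 0, "ry": 0, "rz": 0}

```text
time: 11.25
ee_pos: [0.5566, 0.0163, 0.2489]
orientation: [[0.196, -0.981, 0.001], [-0.981, -0.196, -0.002], [0.003, -0.0, -1.0]]
force: [0.6, -5.7, -2.6]
width: 0.0108
```

```bash
python3 st.py
```

```text
t 11.25 clampx 2.09 clampy -0.24 depth 11.54 F along X,Y,z [-5.71  0.57 -2.63] tool-z [ 9.0e-04 -2.4e-03 -1.0e+00] ang -78.68 M [-1.31 -0.16 -0.03] w 0.0108
```

apply_moves:
  motion:
    - {"claw": 0, "dx": -1, "dy": 0, "dz": 0, "rx": 0, "ry": 0, "rz": 0}
    - {"claw": 0, "dx": -1, "dy": 0, "dz": 0, "rx": 0, "ry": 0, "rz": 0}
    - {"claw": 0, "dx": -1, "dy": 0, "dz": 0, "rx": 0, "ry": 0, "rz": 0}

```text
time: 11.5
ee_pos: [0.5561, 0.0192, 0.249]
orientation: [[0.196, -0.981, 0.001], [-0.981, -0.196, -0.003], [0.003, -0.001, -1.0]]
force: [1.4, -7.1, -1.1]
width: 0.0113
```

```bash
python3 st.py
```

```text
t 11.50 clampx 4.93 clampy -0.35 depth 11.38 F along X,Y,z [-7.23  0.03 -1.12] tool-z [ 0.0012 -0.0026 -1.    ] ang -78.69 M [-1.35 -0.14 -0.  ] w 0.0113
```

apply_moves:
  motion:
    - {"claw": 0, "dx": -1, "dy": 0, "dz": 0, "rx": 0, "ry": 0, "rz": 0}
    - {"claw": 0, "dx": -1, "dy": 0, "dz": 0, "rx": 0, "ry": 0, "rz": 0}

```text
time: 11.67
ee_pos: [0.5557, 0.0211, 0.2491]
orientation: [[0.196, -0.981, 0.001], [-0.981, -0.196, -0.003], [0.003, -0.001, -1.0]]
force: [0.9, -6.1, -1.5]
width: 0.0108
```

```bash
python3 st.py
```

```text
t 11.67 clampx 6.93 clampy -0.40 depth 11.27 F along X,Y,z [-6.12  0.34 -1.51] tool-z [ 0.0013 -0.0026 -1.    ] ang -78.69 M [-1.29 -0.1   0.01] w 0.0108
```

apply_moves:
  motion:
    - {"claw": 0, "dx": -1, "dy": 0.2, "dz": 0, "rx": 0, "ry": 0, "rz": 0}
    - {"claw": 0, "dx": -1, "dy": 0.2, "dz": 0, "rx": 0, "ry": 0, "rz": 0}
    - {"claw": 0, "dx": -0.2, "dy": 0, "dz": 0, "rx": 0, "ry": 0, "rz": 0}

```text
time: 11.92
ee_pos: [0.555, 0.0235, 0.2493]
orientation: [[0.196, -0.981, 0.002], [-0.981, -0.196, -0.002], [0.002, -0.001, -1.0]]
force: [2.4, -4.8, 0.5]
width: 0.011
```

```bash
python3 st.py; python3 look.py d; python3 - <<'E'
import cv2
a=cv2.imread('pics/d_wrist.png')[150:270,80:360]; cv2.imwrite('pics/d_c.png',cv2.resize(a,None,fx=2.8,fy=2.8,interpolation=cv2.INTER_CUBIC))
E
```

```text
t 11.92 clampx 9.53 clampy -0.31 depth 11.08 F along X,Y,z [-5.14 -1.43  0.55] tool-z [ 0.0018 -0.0019 -1.    ] ang -78.69 M [-1.01 -0.19 -0.02] w 0.011
11.9167 [0.55501625 0.02350288 0.24931752] [[ 0.1961431  -0.98057359  0.00182236]
 [-0.98057285 -0.19614641 -0.00186412]
 [ 0.00218536 -0.00142132 -0.9999966 ]] [ 2.40317368 -4.76175488  0.54983655] 0.010980432360693881
```

View pics/d_c.png

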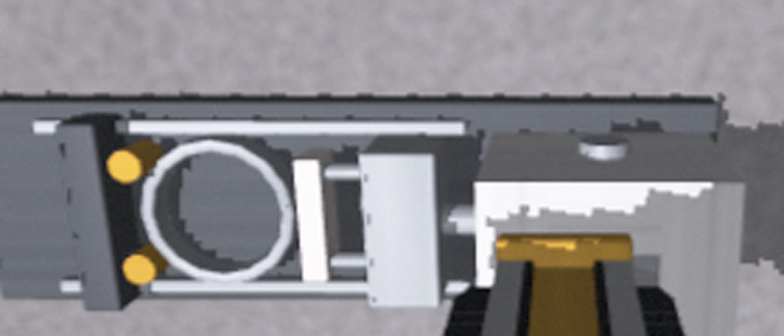

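apply_moves:
  motion:
    - {"claw": 0, "dx": 1.5, "dy": 0, "dz": 0, "rx": 0, "ry": 0, "rz": 0}
    - {"claw": 0, "dx": 0, "dy": 0, "dz": -3, "rx": 0, "ry": 0, "rz": 0}
    - {"claw": 0, "dx": 0, "dy": 0, "dz": -6, "rx": 0, "ry": 0, "rz": 0}
    - {"claw": 0, "dx": 0, "dy": 0, "dz": -6, "rx": 0, "ry": 0, "rz": 0}
    - {"claw": 0, "dx": 0, "dy": 0, "dz": -4, "rx": 0, "ry": 0, "rz": 0}
    - {"claw": 0, "dx": 5, "dy": 0, "dz": 0, "rx": 0, "ry": 0, "rz": 0}
    - {"claw": 0, "dx": 6.3, "dy": 0, "dz": 0, "rx": 0, "ry": 0, "rz": 0}
    - {"claw": 0, "dx": 4, "dy": -0.4, "dz": 0, "rx": 0, "ry": 0, "rz": 0}
    - {"claw": 0, "dx": 0, "dy": 0, "dz": 0, "rx": 0, "ry": 0, "rz": 0}
    - {"claw": 0, "dx": 0, "dy": 0, "dz": 0, "rx": 0, "ry": 0, "rz": 0}
    - {"claw": 0, "dx": 0, "dy": 0, "dz": 0, "rx": 0, "ry": 0, "rz": 0}

```text
time: 12.98
ee_pos: [0.5581, 0.0077, 0.2674]
orientation: [[0.196, -0.981, -0.001], [-0.981, -0.196, 0.0], [-0.0, 0.001, -1.0]]
force: [0.2, -0.3, -0.4]
width: 0.0111
```

```bash
python3 st.py; python3 look.py e; python3 - <<'E'
import cv2
a=cv2.imread('pics/e_wrist.png')[150:270,80:360]; cv2.imwrite('pics/e_c.png',cv2.resize(a,None,fx=2.8,fy=2.8,interpolation=cv2.INTER_CUBIC))
E
```

```text
t 12.98 clampx -6.08 clampy 0.17 depth -6.98 F along X,Y,z [-0.31 -0.18 -0.4 ] tool-z [-6.e-04  2.e-04 -1.e+00] ang -78.72 M [-0.02  0.   -0.  ] w 0.0111
12.9833 [0.5580798  0.00766622 0.26738134] [[ 1.95614625e-01 -9.80680634e-01 -6.42114855e-04]
 [-9.80680775e-01 -1.95614816e-01  2.48327397e-04]
 [-3.69137048e-04  5.81133223e-04 -9.99999763e-01]] [ 0.23442185 -0.26965175 -0.39561894] 0.011114514127451507
```

View pics/e_c.png

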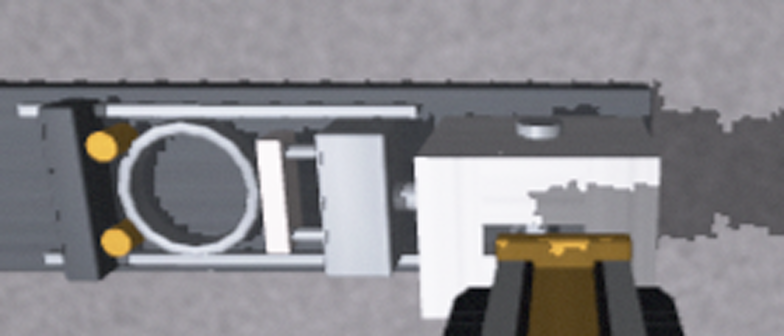

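```bash
cat > pad.py <<'E'
from st import *
import sys
def meas(fn):
    c,z=ld(fn); P=cloud(c,z['d']); d=(P[...,:2]-so[:2])*1000; cx=d@X; cy=d@Y; zz=P[...,2]*1000+2.3
    im=z['p'].astype(int); g=im.mean(-1)
    for y in (-8,-4,0,4,8):
        m=(abs(cy-y)<1)&(cx>25)&(cx<125)&(zz>11.5)
        o=np.argsort(cx[m]); 
        # print runs
        b=np.round(cx[m][o]).astype(int); 
        print('y',y,' '.join('%d:%d/%d'%(k,np.median(zz[m][o][b==k]),np.median(g[m][o][b==k])) for k in np.unique(b)))
meas(sys.argv[1])
E
python3 pad.py pics/e_wrist.npz
```

```text
y -8 25:155/22 26:157/23 27:158/23 28:159/25 29:160/25 30:162/24 31:163/24 32:165/25 33:166/23 34:168/24 35:169/24 36:171/24 37:179/34 38:179/35 39:176/28 40:182/105 41:31/75 42:181/27 43:182/26 44:183/26 45:185/26 46:186/26 47:188/28 48:189/36 49:189/42 50:189/52 51:189/51 52:111/138 53:32/227 54:32/225 55:31/225 56:31/224 57:32/222 58:31/187 59:30/146 70:23/134 71:20/125 72:24/250 73:24/250 74:23/250 75:24/249 76:24/240 81:12/106 82:15/67 83:16/68 84:18/201 85:17/201 86:17/180 98:11/114 112:14/77 113:17/171 114:17/198 115:18/145 116:18/151 117:20/123 118:22/172 119:22/171 120:22/165 124:21/35 125:24/86
y -4 25:150/44 26:150/37 27:56/248 28:55/229 31:164/25 32:165/25 33:167/26 34:179/35 35:179/36 36:180/36 37:179/37 38:181/37 39:182/37 40:183/37 41:183/37 42:183/36 43:183/34 44:184/33 45:184/26 46:185/25 47:186/26 48:32/220 49:32/222 50:32/223 51:32/224 52:32/226 53:32/226 54:32/225 55:31/223 56:32/222 57:32/222 58:32/191 70:18/87 71:20/97 72:25/249 73:23/250 74:23/250 75:24/249 76:24/238 77:23/150 81:16/93 82:17/196 83:17/191 84:17/149 89:11/111 114:18/146 115:14/67 116:18/199 117:
[... 952 characters left out ...]
03 71:19/87 72:24/249 73:25/249 74:24/249 75:24/249 76:24/237 77:24/146 81:17/181 82:18/200 83:18/171 88:11/110 115:14/64 116:16/81 117:17/201 118:18/168 119:17/149 123:21/32 124:18/34 125:17/33
y 8 25:151/27 26:152/22 27:153/21 28:154/20 29:154/20 30:156/20 31:158/21 32:157/21 33:155/22 34:155/22 35:168/22 36:170/23 37:172/24 38:171/31 41:25/70 42:32/214 43:32/213 44:31/212 45:32/214 46:32/216 47:31/217 48:32/218 49:31/220 50:32/220 51:31/221 52:32/221 53:32/222 54:31/220 55:31/218 56:32/218 57:31/206 58:32/186 71:17/85 72:24/249 73:24/249 74:25/249 75:24/249 76:24/237 81:16/141 82:18/198 83:18/209 84:17/184 87:11/108 114:17/101 115:15/68 116:18/207 117:18/168 118:17/154 124:21/35 125:17/34
```

apply_moves:
  motion:
    - {"claw": 0, "dx": 0, "dy": -0.1, "dz": 1.5, "rx": 0, "ry": 0, "rz": 0}
    - {"claw": 0, "dx": 0, "dy": 0, "dz": 1.5, "rx": 0, "ry": 0, "rz": 0}
    - {"claw": 0, "dx": 0, "dy": 0, "dz": 1.5, "rx": 0, "ry": 0, "rz": 0}
    - {"claw": 0, "dx": 0, "dy": 0, "dz": 1.5, "rx": 0, "ry": 0, "rz": 0}
    - {"claw": 0, "dx": 0, "dy": 0, "dz": 1, "rx": 0, "ry": 0, "rz": 0}
    - {"claw": 0, "dx": 0, "dy": 0, "dz": 1, "rx": 0, "ry": 0, "rz": 0}
    - {"claw": 0, "dx": 0, "dy": 0, "dz": 0.5, "rx": 0, "ry": 0, "rz": 0}

```text
time: 13.72
ee_pos: [0.5582, 0.0078, 0.259]
orientation: [[0.196, -0.981, -0.0], [-0.981, -0.196, 0.0], [-0.0, 0.0, -1.0]]
force: [0.2, -0.2, -0.5]
width: 0.0114
```

```bash
python3 st.py
```

```text
t 13.72 clampx -6.00 clampy -0.10 depth 1.41 F along X,Y,z [-0.19 -0.12 -0.54] tool-z [-2.e-04  0.e+00 -1.e+00] ang -78.69 M [-0.08  0.04  0.06] w 0.0114
```

apply_moves:
  motion:
    - {"claw": 0, "dx": 0, "dy": 0, "dz": 1, "rx": 0, "ry": 0, "rz": 0}
    - {"claw": 0, "dx": 0, "dy": 0, "dz": 1, "rx": 0, "ry": 0, "rz": 0}

```text
time: 13.88
ee_pos: [0.5583, 0.0078, 0.2571]
orientation: [[0.196, -0.981, 0.0], [-0.981, -0.196, -0.0], [0.0, -0.0, -1.0]]
force: [-0.2, -0.5, -0.7]
width: 0.0112
```

```bash
python3 st.py
```

```text
t 13.88 clampx -6.08 clampy -0.23 depth 3.25 F along X,Y,z [-0.48  0.32 -0.67] tool-z [ 1.e-04 -0.e+00 -1.e+00] ang -78.7 M [-0.03 -0.03 -0.03] w 0.0112
```

apply_moves:
  motion:
    - {"claw": 0, "dx": 0, "dy": 0, "dz": 1, "rx": 0, "ry": 0, "rz": 0}
    - {"claw": 0, "dx": 0, "dy": 0, "dz": 1, "rx": 0, "ry": 0, "rz": 0}

```text
time: 14.05
ee_pos: [0.5583, 0.0078, 0.2551]
orientation: [[0.196, -0.981, 0.0], [-0.981, -0.196, 0.0], [0.0, -0.0, -1.0]]
force: [0.8, -1.0, 0.0]
width: 0.0111
```

```bash
python3 st.py
```

```text
t 14.05 clampx -6.08 clampy -0.21 depth 5.27 F along X,Y,z [-1.11 -0.62  0.01] tool-z [ 1.e-04  0.e+00 -1.e+00] ang -78.7 M [ 0.01 -0.01 -0.03] w 0.0111
```

apply_moves:
  motion:
    - {"claw": 0, "dx": 0, "dy": 0.1, "dz": 1, "rx": 0, "ry": 0, "rz": 0}
    - {"claw": 0, "dx": 0, "dy": 0, "dz": 1, "rx": 0, "ry": 0, "rz": 0}

```text
time: 14.22
ee_pos: [0.5582, 0.0078, 0.2531]
orientation: [[0.196, -0.981, -0.0], [-0.981, -0.196, -0.0], [0.0, 0.0, -1.0]]
force: [0.1, -0.0, -1.3]
width: 0.0105
```

```bash
python3 st.py
```

```text
t 14.22 clampx -6.07 clampy -0.07 depth 7.31 F along X,Y,z [-0.03 -0.07 -1.29] tool-z [-0. -0. -1.] ang -78.69 M [0.04 0.03 0.11] w 0.0105
```

apply_moves:
  motion:
    - {"claw": 0, "dx": 0, "dy": 0, "dz": 1, "rx": 0, "ry": 0, "rz": 0}
    - {"claw": 0, "dx": 0, "dy": 0, "dz": 1, "rx": 0, "ry": 0, "rz": 0}

```text
time: 14.38
ee_pos: [0.5582, 0.0078, 0.2511]
orientation: [[0.196, -0.981, -0.0], [-0.981, -0.196, 0.0], [-0.0, 0.0, -1.0]]
force: [0.2, -1.0, -0.4]
width: 0.0111
```

```bash
python3 st.py
```

```text
t 14.38 clampx -6.03 clampy -0.08 depth 9.32 F along X,Y,z [-1.    0.   -0.36] tool-z [-0.  0. -1.] ang -78.69 M [-0.02 -0.01 -0.06] w 0.0111
```

apply_moves:
  motion:
    - {"claw": 0, "dx": 0, "dy": 0, "dz": 1, "rx": 0, "ry": 0, "rz": 0}
    - {"claw": 0, "dx": 0, "dy": 0, "dz": 1, "rx": 0, "ry": 0, "rz": 0}

```text
time: 14.55
ee_pos: [0.5582, 0.0078, 0.2491]
orientation: [[0.196, -0.981, -0.0], [-0.981, -0.196, -0.0], [0.0, 0.0, -1.0]]
force: [0.7, 0.3, -1.4]
width: 0.011
```

```bash
python3 st.py
```

```text
t 14.55 clampx -6.05 clampy -0.07 depth 11.33 F along X,Y,z [ 0.15 -0.71 -1.41] tool-z [-0. -0. -1.] ang -78.69 M [0.03 0.01 0.05] w 0.011
```

apply_moves:
  motion:
    - {"claw": 0, "dx": -1, "dy": 0, "dz": 0.6, "rx": 0, "ry": 0, "rz": 0}
    - {"claw": 0, "dx": -1, "dy": 0, "dz": 0, "rx": 0, "ry": 0, "rz": 0}
    - {"claw": 0, "dx": -1, "dy": 0, "dz": 0, "rx": 0, "ry": 0, "rz": 0}
    - {"claw": 0, "dx": -1, "dy": 0, "dz": 0, "rx": 0, "ry": 0, "rz": 0}
    - {"claw": 0, "dx": -1, "dy": 0, "dz": 0, "rx": 0, "ry": 0, "rz": 0}

```text
time: 14.97
ee_pos: [0.5573, 0.012, 0.2486]
orientation: [[0.196, -0.981, 0.0], [-0.981, -0.196, -0.002], [0.002, 0.0, -1.0]]
force: [0.4, -6.2, -1.9]
width: 0.0111
```

```bash
python3 st.py
```

```text
t 14.97 clampx -2.20 clampy -0.04 depth 11.77 F along X,Y,z [-6.19  0.79 -1.91] tool-z [ 4.e-04 -2.e-03 -1.e+00] ang -78.68 M [-1.26 -0.01  0.03] w 0.0111
```

apply_moves:
  motion:
    - {"claw": 0, "dx": -1, "dy": 0, "dz": 0, "rx": 0, "ry": 0, "rz": 0}
    - {"claw": 0, "dx": -1, "dy": 0, "dz": 0, "rx": 0, "ry": 0, "rz": 0}
    - {"claw": 0, "dx": -1, "dy": 0, "dz": 0, "rx": 0, "ry": 0, "rz": 0}
    - {"claw": 0, "dx": -1, "dy": 0.1, "dz": 0, "rx": 0, "ry": 0, "rz": 0}

```text
time: 15.3
ee_pos: [0.5566, 0.0157, 0.2487]
orientation: [[0.196, -0.981, 0.001], [-0.981, -0.196, -0.002], [0.002, -0.0, -1.0]]
force: [0.9, -6.2, -3.0]
width: 0.0111
```

```bash
python3 st.py
```

```text
t 15.30 clampx 1.49 clampy -0.13 depth 11.65 F along X,Y,z [-6.25  0.3  -2.96] tool-z [ 9.0e-04 -2.3e-03 -1.0e+00] ang -78.69 M [-1.28 -0.16 -0.04] w 0.0111
```

apply_moves:
  motion:
    - {"claw": 0, "dx": -1, "dy": 0.1, "dz": 0, "rx": 0, "ry": 0, "rz": 0}
    - {"claw": 0, "dx": -1, "dy": 0.1, "dz": 0, "rx": 0, "ry": 0, "rz": 0}
    - {"claw": 0, "dx": -1, "dy": 0, "dz": 0, "rx": 0, "ry": 0, "rz": 0}

```text
time: 15.55
ee_pos: [0.556, 0.0186, 0.249]
orientation: [[0.196, -0.981, 0.002], [-0.981, -0.196, -0.002], [0.003, -0.001, -1.0]]
force: [0.2, -5.7, -0.6]
width: 0.0109
```

```bash
python3 st.py
```

```text
t 15.55 clampx 4.39 clampy -0.22 depth 11.38 F along X,Y,z [-5.64  0.88 -0.62] tool-z [ 0.0015 -0.0024 -1.    ] ang -78.69 M [-1.22 -0.15 -0.04] w 0.0109
```

apply_moves:
  motion:
    - {"claw": 0, "dx": -1, "dy": 0.1, "dz": 0, "rx": 0, "ry": 0, "rz": 0}
    - {"claw": 0, "dx": -1, "dy": 0.1, "dz": 0, "rx": 0, "ry": 0, "rz": 0}
    - {"claw": 0, "dx": -1, "dy": 0, "dz": 0, "rx": 0, "ry": 0, "rz": 0}
    - {"claw": 0, "dx": -1, "dy": 0, "dz": 0, "rx": 0, "ry": 0, "rz": 0}

```text
time: 15.88
ee_pos: [0.5552, 0.0226, 0.2493]
orientation: [[0.196, -0.981, 0.002], [-0.981, -0.196, -0.002], [0.003, -0.002, -1.0]]
force: [1.2, -5.0, 0.2]
width: 0.0107
```

```bash
python3 st.py
```

```text
t 15.88 clampx 8.51 clampy -0.30 depth 11.13 F along X,Y,z [-5.14 -0.16  0.2 ] tool-z [ 0.002  -0.0022 -1.    ] ang -78.69 M [-1.13 -0.13 -0.01] w 0.0107
```

apply_moves:
  motion:
    - {"claw": 0, "dx": -0.7, "dy": 0, "dz": 0, "rx": 0, "ry": 0, "rz": 0}
    - {"claw": 0, "dx": 0, "dy": 0, "dz": 0, "rx": 0, "ry": 0, "rz": 0}
    - {"claw": 0, "dx": 1.5, "dy": 0, "dz": 0, "rx": 0, "ry": 0, "rz": 0}
    - {"claw": 0, "dx": 0, "dy": 0, "dz": -3, "rx": 0, "ry": 0, "rz": 0}
    - {"claw": 0, "dx": 0, "dy": 0, "dz": -6, "rx": 0, "ry": 0, "rz": 0}
    - {"claw": 0, "dx": 0, "dy": 0, "dz": -6, "rx": 0, "ry": 0, "rz": 0}
    - {"claw": 0, "dx": 0, "dy": 0, "dz": -4, "rx": 0, "ry": 0, "rz": 0}
    - {"claw": 0, "dx": 5, "dy": 0, "dz": 0, "rx": 0, "ry": 0, "rz": 0}
    - {"claw": 0, "dx": 6.2, "dy": -0.3, "dz": 0, "rx": 0, "ry": 0, "rz": 0}
    - {"claw": 0, "dx": 4, "dy": -0.2, "dz": 0, "rx": 0, "ry": 0, "rz": 0}
    - {"claw": 0, "dx": 0, "dy": 0, "dz": 0, "rx": 0, "ry": 0, "rz": 0}
    - {"claw": 0, "dx": 0, "dy": 0, "dz": 0, "rx": 0, "ry": 0, "rz": 0}
    - {"claw": 0, "dx": 0, "dy": 0, "dz": 0, "rx": 0, "ry": 0, "rz": 0}
    - {"claw": 0, "dx": 0, "dy": 0, "dz": 0, "rx": 0, "ry": 0, "rz": 0}

```text
time: 17.05
ee_pos: [0.5581, 0.0078, 0.2673]
orientation: [[0.196, -0.981, -0.001], [-0.981, -0.196, 0.0], [-0.0, 0.0, -1.0]]
force: [0.2, -0.0, -0.2]
width: 0.0114
```

```bash
python3 st.py; python3 look.py f; python3 - <<'E'
import cv2
a=cv2.imread('pics/f_wrist.png')[150:270,80:360]; cv2.imwrite('pics/f_c.png',cv2.resize(a,None,fx=2.8,fy=2.8,interpolation=cv2.INTER_CUBIC))
E
python3 pad.py pics/f_wrist.npz | cut -d' ' -f3- | tr ' ' '\n' | awk -F'[:/]' '$2<40' | tr '\n' ' '
```

```text
t 17.05 clampx -5.94 clampy 0.13 depth -6.94 F along X,Y,z [-0.07 -0.18 -0.19] tool-z [-5.e-04  2.e-04 -1.e+00] ang -78.7 M [ 0.01  0.   -0.05] w 0.0114
17.05 [0.55806446 0.00782182 0.26733694] [[ 1.95936044e-01 -9.80616531e-01 -5.34177895e-04]
 [-9.80616630e-01 -1.95936174e-01  2.02048118e-04]
 [-3.02796498e-04  4.84235218e-04 -9.99999837e-01]] [ 0.18535381 -0.03058917 -0.19406697] 0.011431974718663704
53:32/222 54:32/224 55:32/226 56:32/227 57:32/227 58:32/226 59:32/225 60:32/223 61:32/222 62:32/170 71:19/198 74:21/148 75:22/156 76:24/250 77:25/250 78:24/250 79:24/247 80:24/227 83:18/195 84:17/143 85:18/205 86:18/189 112:15/84 113:15/81 114:17/179 115:18/112 116:18/129 117:18/110 118:20/154 119:21/172 121:21/150 124:21/53 125:22/51 48:32/212 49:32/214 50:32/217 51:32/219 52:32/221 53:32/222 54:31/223 55:32/225 56:32/227 57:32/226 58:32/225 59:32/224 60:32/214 61:31/184 62:31/195 63:30/105 74:18/85 75:21/120 76:24/250 77:24/250 78:24/250 79:24/249 80:23/243 83:17/219 84:18/171 104:11/110 115:14/69 116:18/190 117:17/204 118:18/153 119:17/159 124:17/34 125:18/34 41:24/95 42:24/100 43:
[... 461 characters left out ...]
:31/213 49:32/214 50:32/216 51:31/218 52:32/220 53:32/220 54:31/221 55:32/223 56:32/224 57:31/223 58:33/221 59:31/220 60:32/219 61:32/219 62:32/194 74:18/86 75:22/182 76:24/249 77:24/249 78:24/249 79:24/249 80:24/242 83:18/201 94:11/111 95:11/112 111:11/111 115:12/65 116:15/65 117:17/175 118:17/197 120:16/148 124:15/34 125:19/36 44:28/76 45:26/76 46:32/212 47:31/214 48:32/213 49:31/215 50:31/215 51:31/218 52:32/219 53:32/219 54:32/220 55:31/221 56:32/222 57:32/222 58:31/220 59:32/218 60:32/203 61:32/159 62:32/186 74:18/86 75:20/87 76:24/249 77:24/249 78:24/248 79:24/248 80:24/234 81:23/230 84:18/180 99:12/110 114:16/68 115:13/67 116:17/141 117:17/206 118:17/179 119:17/126 124:14/33 125:19/36
```

View pics/f_c.png

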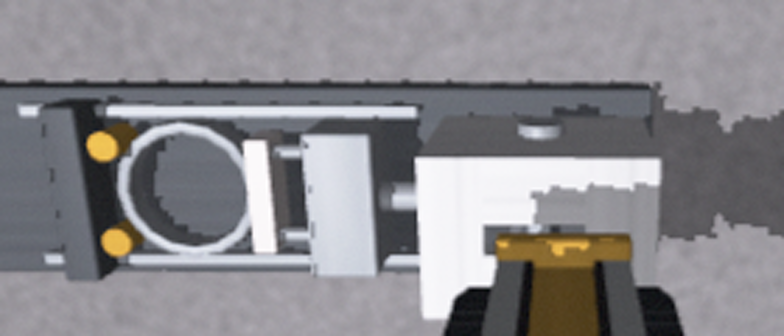

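apply_moves:
  motion:
    - {"claw": 0, "dx": 0, "dy": -0.1, "dz": 1.5, "rx": 0, "ry": 0, "rz": 0}
    - {"claw": 0, "dx": 0, "dy": 0, "dz": 1.5, "rx": 0, "ry": 0, "rz": 0}
    - {"claw": 0, "dx": 0, "dy": 0, "dz": 1.5, "rx": 0, "ry": 0, "rz": 0}
    - {"claw": 0, "dx": 0, "dy": 0, "dz": 1.5, "rx": 0, "ry": 0, "rz": 0}
    - {"claw": 0, "dx": 0, "dy": 0, "dz": 1, "rx": 0, "ry": 0, "rz": 0}
    - {"claw": 0, "dx": 0, "dy": 0, "dz": 1, "rx": 0, "ry": 0, "rz": 0}
    - {"claw": 0, "dx": 0, "dy": 0, "dz": 1, "rx": 0, "ry": 0, "rz": 0}
    - {"claw": 0, "dx": 0, "dy": 0, "dz": 1, "rx": 0, "ry": 0, "rz": 0}

```text
time: 17.87
ee_pos: [0.5583, 0.0078, 0.2575]
orientation: [[0.196, -0.981, 0.0], [-0.981, -0.196, 0.0], [-0.0, -0.0, -1.0]]
force: [0.5, 0.3, -1.0]
width: 0.0109
```

```bash
python3 st.py
```

```text
t 17.87 clampx -6.08 clampy -0.19 depth 2.90 F along X,Y,z [ 0.18 -0.56 -0.97] tool-z [ 0.  0. -1.] ang -78.69 M [ 0.   -0.07  0.01] w 0.0109
```

apply_moves:
  motion:
    - {"claw": 0, "dx": 0, "dy": 0, "dz": 1, "rx": 0, "ry": 0, "rz": 0}
    - {"claw": 0, "dx": 0, "dy": 0, "dz": 1, "rx": 0, "ry": 0, "rz": 0}
    - {"claw": 0, "dx": 0, "dy": 0, "dz": 1, "rx": 0, "ry": 0, "rz": 0}

```text
time: 18.12
ee_pos: [0.5583, 0.0078, 0.2545]
orientation: [[0.196, -0.981, 0.0], [-0.981, -0.196, -0.0], [0.0, -0.0, -1.0]]
force: [-0.3, 0.6, -0.7]
width: 0.0112
```

```bash
python3 st.py
```

```text
t 18.12 clampx -6.07 clampy -0.20 depth 5.87 F along X,Y,z [ 0.7   0.2  -0.75] tool-z [ 1.e-04 -0.e+00 -1.e+00] ang -78.69 M [ 0.02 -0.02  0.05] w 0.0112
```

apply_moves:
  motion:
    - {"claw": 0, "dx": 0, "dy": 0, "dz": 1, "rx": 0, "ry": 0, "rz": 0}
    - {"claw": 0, "dx": 0, "dy": 0, "dz": 1, "rx": 0, "ry": 0, "rz": 0}

```text
time: 18.28
ee_pos: [0.5583, 0.0078, 0.2525]
orientation: [[0.196, -0.981, 0.0], [-0.981, -0.196, 0.0], [0.0, -0.0, -1.0]]
force: [-0.3, 1.3, -1.2]
width: 0.0112
```

```bash
python3 st.py
```

```text
t 18.28 clampx -6.05 clampy -0.20 depth 7.89 F along X,Y,z [ 1.38  0.08 -1.17] tool-z [ 0.  0. -1.] ang -78.69 M [ 0.03 -0.02  0.03] w 0.0112
```

apply_moves:
  motion:
    - {"claw": 0, "dx": 0, "dy": 0, "dz": 1, "rx": 0, "ry": 0, "rz": 0}
    - {"claw": 0, "dx": 0, "dy": 0, "dz": 1, "rx": 0, "ry": 0, "rz": 0}

```text
time: 18.45
ee_pos: [0.5583, 0.0078, 0.2505]
orientation: [[0.196, -0.981, 0.0], [-0.981, -0.196, -0.0], [0.0, -0.0, -1.0]]
force: [0.3, -0.9, -0.7]
width: 0.0111
```

```bash
python3 st.py
```

```text
t 18.45 clampx -6.06 clampy -0.22 depth 9.89 F along X,Y,z [-0.99 -0.11 -0.74] tool-z [ 1.e-04 -0.e+00 -1.e+00] ang -78.69 M [ 0.01 -0.01  0.04] w 0.0111
```

apply_moves:
  motion:
    - {"claw": 0, "dx": 0, "dy": 0.1, "dz": 1, "rx": 0, "ry": 0, "rz": 0}
    - {"claw": 0, "dx": 0, "dy": 0, "dz": 0.9, "rx": 0, "ry": 0, "rz": 0}

```text
time: 18.62
ee_pos: [0.5582, 0.0078, 0.2486]
orientation: [[0.196, -0.981, -0.0], [-0.981, -0.196, 0.0], [-0.0, 0.0, -1.0]]
force: [-0.3, 0.4, -1.3]
width: 0.0111
```

```bash
python3 st.py
```

```text
t 18.62 clampx -6.03 clampy -0.06 depth 11.83 F along X,Y,z [ 0.47  0.22 -1.27] tool-z [-0.  0. -1.] ang -78.69 M [-0.02  0.04 -0.02] w 0.0111
```

apply_moves:
  motion:
    - {"claw": 0, "dx": -1, "dy": 0, "dz": 0.2, "rx": 0, "ry": 0, "rz": 0}
    - {"claw": 0, "dx": -1, "dy": 0, "dz": 0, "rx": 0, "ry": 0, "rz": 0}
    - {"claw": 0, "dx": -1, "dy": 0, "dz": 0, "rx": 0, "ry": 0, "rz": 0}
    - {"claw": 0, "dx": -1, "dy": 0, "dz": 0, "rx": 0, "ry": 0, "rz": 0}
    - {"claw": 0, "dx": -1, "dy": 0, "dz": 0, "rx": 0, "ry": 0, "rz": 0}

```text
time: 19.03
ee_pos: [0.5573, 0.012, 0.2486]
orientation: [[0.196, -0.981, 0.0], [-0.981, -0.196, -0.002], [0.002, -0.0, -1.0]]
force: [0.5, -5.6, -1.5]
width: 0.0109
```

```bash
python3 st.py
```

```text
t 19.03 clampx -2.24 clampy -0.07 depth 11.79 F along X,Y,z [-5.62  0.58 -1.55] tool-z [ 4.e-04 -2.e-03 -1.e+00] ang -78.68 M [-1.21 -0.02 -0.01] w 0.0109
```

apply_moves:
  motion:
    - {"claw": 0, "dx": -1, "dy": 0, "dz": 0, "rx": 0, "ry": 0, "rz": 0}
    - {"claw": 0, "dx": -1, "dy": 0, "dz": 0, "rx": 0, "ry": 0, "rz": 0}
    - {"claw": 0, "dx": -1, "dy": 0, "dz": 0, "rx": 0, "ry": 0, "rz": 0}
    - {"claw": 0, "dx": -1, "dy": 0.1, "dz": 0, "rx": 0, "ry": 0, "rz": 0}

```text
time: 19.37
ee_pos: [0.5566, 0.0156, 0.2487]
orientation: [[0.196, -0.981, 0.001], [-0.981, -0.196, -0.002], [0.003, -0.0, -1.0]]
force: [0.7, -6.0, -2.5]
width: 0.0112
```

```bash
python3 st.py
```

```text
t 19.37 clampx 1.43 clampy -0.10 depth 11.75 F along X,Y,z [-6.07  0.44 -2.53] tool-z [ 8.0e-04 -2.4e-03 -1.0e+00] ang -78.69 M [-1.4  -0.2  -0.05] w 0.0112
```

apply_moves:
  motion:
    - {"claw": 0, "dx": -1, "dy": 0.1, "dz": 0, "rx": 0, "ry": 0, "rz": 0}
    - {"claw": 0, "dx": -1, "dy": 0.1, "dz": 0, "rx": 0, "ry": 0, "rz": 0}
    - {"claw": 0, "dx": -1, "dy": 0, "dz": 0, "rx": 0, "ry": 0, "rz": 0}

```text
time: 19.62
ee_pos: [0.556, 0.0184, 0.2489]
orientation: [[0.196, -0.981, 0.002], [-0.981, -0.196, -0.003], [0.003, -0.001, -1.0]]
force: [0.9, -7.1, -0.4]
width: 0.0112
```

```bash
python3 st.py
```

```text
t 19.62 clampx 4.22 clampy -0.24 depth 11.45 F along X,Y,z [-7.16  0.51 -0.36] tool-z [ 0.0016 -0.0027 -1.    ] ang -78.69 M [-1.36 -0.26  0.01] w 0.0112
```

apply_moves:
  motion:
    - {"claw": 0, "dx": -1, "dy": 0.1, "dz": 0, "rx": 0, "ry": 0, "rz": 0}
    - {"claw": 0, "dx": -1, "dy": 0.1, "dz": 0, "rx": 0, "ry": 0, "rz": 0}
    - {"claw": 0, "dx": -1, "dy": 0, "dz": 0, "rx": 0, "ry": 0, "rz": 0}
    - {"claw": 0, "dx": -1, "dy": 0, "dz": 0, "rx": 0, "ry": 0, "rz": 0}

```text
time: 19.95
ee_pos: [0.5552, 0.0224, 0.2492]
orientation: [[0.196, -0.981, 0.002], [-0.981, -0.196, -0.003], [0.003, -0.002, -1.0]]
force: [1.0, -6.1, -0.3]
width: 0.011
```

```bash
python3 st.py
```

```text
t 19.95 clampx 8.23 clampy -0.37 depth 11.17 F along X,Y,z [-6.15  0.17 -0.28] tool-z [ 0.0023 -0.0026 -1.    ] ang -78.69 M [-1.34 -0.23 -0.01] w 0.011
```

apply_moves:
  motion:
    - {"claw": 0, "dx": -0.8, "dy": 0, "dz": 0, "rx": 0, "ry": 0, "rz": 0}
    - {"claw": 0, "dx": 0, "dy": 0, "dz": 0, "rx": 0, "ry": 0, "rz": 0}
    - {"claw": 0, "dx": 1.6, "dy": 0, "dz": 0, "rx": 0, "ry": 0, "rz": 0}
    - {"claw": 0, "dx": 0, "dy": 0, "dz": -3, "rx": 0, "ry": 0, "rz": 0}
    - {"claw": 0, "dx": 0, "dy": 0, "dz": -6, "rx": 0, "ry": 0, "rz": 0}
    - {"claw": 0, "dx": 0, "dy": 0, "dz": -6, "rx": 0, "ry": 0, "rz": 0}
    - {"claw": 0, "dx": 0, "dy": 0, "dz": -4, "rx": 0, "ry": 0, "rz": 0}
    - {"claw": 0, "dx": 5, "dy": 0, "dz": 0, "rx": 0, "ry": 0, "rz": 0}
    - {"claw": 0, "dx": 6.2, "dy": -0.3, "dz": 0, "rx": 0, "ry": 0, "rz": 0}
    - {"claw": 0, "dx": 4, "dy": -0.2, "dz": 0, "rx": 0, "ry": 0, "rz": 0}
    - {"claw": 0, "dx": 0, "dy": 0, "dz": 0, "rx": 0, "ry": 0, "rz": 0}
    - {"claw": 0, "dx": 0, "dy": 0, "dz": 0, "rx": 0, "ry": 0, "rz": 0}
    - {"claw": 0, "dx": 0, "dy": 0, "dz": 0, "rx": 0, "ry": 0, "rz": 0}
    - {"claw": 0, "dx": 0, "dy": 0, "dz": 0, "rx": 0, "ry": 0, "rz": 0}

```text
time: 21.12
ee_pos: [0.5581, 0.0078, 0.2673]
orientation: [[0.196, -0.981, -0.0], [-0.981, -0.196, 0.0], [-0.0, 0.0, -1.0]]
force: [0.3, 0.4, -0.3]
width: 0.0111
```

```bash
python3 st.py; python3 look.py g; python3 - <<'E'
import cv2
a=cv2.imread('pics/g_wrist.png')[150:270,80:360]; cv2.imwrite('pics/g_c.png',cv2.resize(a,None,fx=2.8,fy=2.8,interpolation=cv2.INTER_CUBIC))
E
python3 pad.py pics/g_wrist.npz | tr ' ' '\n' | awk -F'[:/]' '$2<40' | tr '\n' ' '
```

```text
t 21.12 clampx -5.93 clampy 0.11 depth -6.86 F along X,Y,z [ 0.35 -0.42 -0.34] tool-z [-5.e-04  2.e-04 -1.e+00] ang -78.7 M [ 0.02 -0.   -0.02] w 0.0111
21.1167 [0.55807386 0.00783505 0.26725807] [[ 1.96005142e-01 -9.80602746e-01 -4.88712914e-04]
 [-9.80602825e-01 -1.96005257e-01  1.97984766e-04]
 [-2.89934706e-04  4.40427232e-04 -9.99999861e-01]] [ 0.346584    0.42909022 -0.33670681] 0.011091208570231515
y -8 53:32/215 54:32/217 55:32/219 56:32/222 57:32/223 58:32/224 59:32/226 60:32/227 61:32/227 62:32/226 63:32/224 64:32/224 65:33/222 66:32/189 75:21/101 76:24/250 77:24/250 78:24/250 79:24/250 80:24/248 81:24/233 84:17/193 85:17/201 86:18/204 87:18/185 113:16/80 114:15/81 115:18/142 116:18/167 117:17/150 118:19/131 119:21/171 120:22/169 122:21/139 124:22/35 125:21/53 y -4 48:26/64 49:25/66 50:32/216 51:32/214 52:32/214 53:32/217 54:32/216 55:32/218 56:32/221 57:32/223 58:32/224 59:32/226 60:32/226 61:32/226 62:32/224 63:31/223 64:32/222 65:32/157 66:32/152 75:20/86 76:23/250 77:24/249 78:24/249 79:23/249 80:24/249 81:24/244 84:18/224 85:17/182 115:13/67 116:16/70 117:18/205 118:18
[... 598 characters left out ...]
213 52:32/213 53:31/215 54:31/216 55:31/218 56:32/220 57:33/222 58:32/221 59:32/222 60:31/224 61:32/222 62:31/221 63:32/219 64:31/220 65:31/217 66:32/168 75:17/86 76:24/248 77:24/249 78:24/249 79:24/249 80:24/249 81:24/243 84:18/210 94:11/109 98:11/113 112:11/95 116:16/64 117:15/66 118:18/203 119:17/189 124:15/36 125:17/35 y 8 48:29/96 49:24/66 50:32/215 51:31/212 52:31/213 53:32/214 54:31/216 55:31/217 56:31/218 57:32/218 58:32/220 59:32/221 60:32/222 61:32/221 62:32/219 63:31/218 64:33/216 65:32/201 66:31/149 75:16/85 76:22/192 77:24/248 78:24/248 79:24/248 80:24/249 81:24/234 84:18/200 85:17/152 106:11/106 107:11/107 115:17/66 116:16/68 117:17/190 118:18/196 119:17/147 124:17/34 125:17/35
```

View pics/g_c.png

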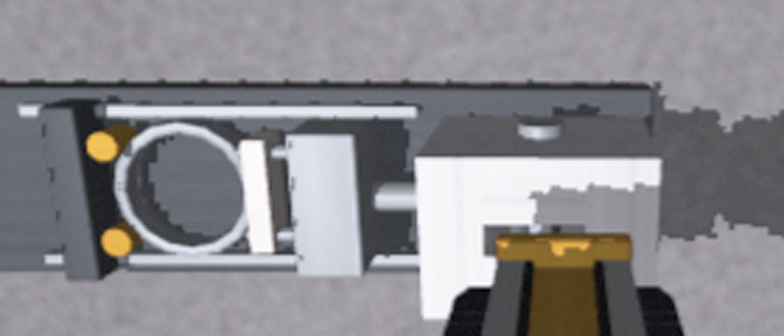

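```bash
cat > pad2.py <<'E'
from st import *
import sys
for fn in sys.argv[1:]:
    c,z=ld('pics/%s_wrist.npz'%fn); g=z['p'].mean(-1); R=[]
    def cxat(u,v,h): w=atz(c,u,v,h/1000-.0023); return ((w[:2]-so[:2])*1000)@X
    P=cloud(c,z['d']); zz=P[...,2]*1000+2.3; d=(P[...,:2]-so[:2])*1000; cx=d@X; cy=d@Y
    jf=[];pf=[];jr=[]
    for v in range(180,250):
        J=np.where((abs(zz[v]-31.8)<2)&(abs(cy[v])<14)&(cx[v]>40)&(cx[v]<75)&(g[v]>190))[0]
        Pd=np.where((abs(zz[v]-24)<2.2)&(abs(cy[v])<14)&(cx[v]>68)&(cx[v]<90)&(g[v]>238))[0]
        if len(J)>8 and len(Pd)>2: jf.append(cxat(J.min()-.5,v,32)); jr.append(cxat(J.max()+.5,v,32)); pf.append(cxat(Pd.min()-.5,v,24))
    print(fn,'jaw rear %.2f front %.2f padfront %.2f gap %.2f n %d'%(np.median(jr),np.median(jf),np.median(pf),np.median(pf)-np.median(jf),len(jf)))
E
python3 pad2.py a c1 d e f g
```

```text
a jaw rear 40.06 front 55.60 padfront 73.58 gap 17.99 n 28
c1 jaw rear 40.10 front 55.48 padfront 73.63 gap 18.14 n 32
d jaw rear 41.25 front 58.10 padfront 76.27 gap 18.17 n 35
e jaw rear 41.46 front 57.67 padfront 76.09 gap 18.42 n 33
f jaw rear 45.38 front 61.87 padfront 80.13 gap 18.25 n 33
g jaw rear 49.23 front 65.66 padfront 80.98 gap 15.32 n 33
```

apply_moves:
  motion:
    - {"claw": 0, "dx": 0, "dy": 0, "dz": 1.5, "rx": 0, "ry": 0, "rz": 0}
    - {"claw": 0, "dx": 0, "dy": 0, "dz": 1.5, "rx": 0, "ry": 0, "rz": 0}
    - {"claw": 0, "dx": 0, "dy": 0, "dz": 1.5, "rx": 0, "ry": 0, "rz": 0}
    - {"claw": 0, "dx": 0, "dy": 0, "dz": 1.5, "rx": 0, "ry": 0, "rz": 0}
    - {"claw": 0, "dx": 0, "dy": 0, "dz": 1, "rx": 0, "ry": 0, "rz": 0}
    - {"claw": 0, "dx": 0, "dy": 0, "dz": 1, "rx": 0, "ry": 0, "rz": 0}
    - {"claw": 0, "dx": 0, "dy": 0, "dz": 1, "rx": 0, "ry": 0, "rz": 0}
    - {"claw": 0, "dx": 0, "dy": 0, "dz": 1, "rx": 0, "ry": 0, "rz": 0}

```text
time: 21.93
ee_pos: [0.5582, 0.0078, 0.2574]
orientation: [[0.196, -0.981, -0.0], [-0.981, -0.196, -0.0], [0.0, 0.0, -1.0]]
force: [-0.1, 0.2, -0.4]
width: 0.0112
```

```bash
python3 st.py
```

```text
t 21.93 clampx -6.07 clampy -0.09 depth 3.00 F along X,Y,z [ 0.24  0.05 -0.38] tool-z [-0. -0. -1.] ang -78.69 M [-0.04  0.02  0.02] w 0.0112
```

apply_moves:
  motion:
    - {"claw": 0, "dx": 0, "dy": 0, "dz": 1, "rx": 0, "ry": 0, "rz": 0}
    - {"claw": 0, "dx": 0, "dy": 0, "dz": 1, "rx": 0, "ry": 0, "rz": 0}
    - {"claw": 0, "dx": 0, "dy": 0, "dz": 1, "rx": 0, "ry": 0, "rz": 0}

```text
time: 22.18
ee_pos: [0.5582, 0.0078, 0.2544]
orientation: [[0.196, -0.981, 0.0], [-0.981, -0.196, 0.0], [0.0, -0.0, -1.0]]
force: [0.1, 1.0, -1.0]
width: 0.0109
```

```bash
python3 st.py
```

```text
t 22.18 clampx -6.07 clampy -0.09 depth 6.00 F along X,Y,z [ 0.94 -0.28 -0.98] tool-z [ 0.  0. -1.] ang -78.7 M [ 0.03  0.05 -0.02] w 0.0109
```

apply_moves:
  motion:
    - {"claw": 0, "dx": 0, "dy": 0, "dz": 1, "rx": 0, "ry": 0, "rz": 0}
    - {"claw": 0, "dx": 0, "dy": 0, "dz": 1, "rx": 0, "ry": 0, "rz": 0}

```text
time: 22.35
ee_pos: [0.5582, 0.0078, 0.2524]
orientation: [[0.196, -0.981, 0.0], [-0.981, -0.196, 0.0], [-0.0, -0.0, -1.0]]
force: [-0.1, -0.5, -0.9]
width: 0.011
```

```bash
python3 st.py
```

```text
t 22.35 clampx -6.05 clampy -0.10 depth 7.99 F along X,Y,z [-0.43  0.22 -0.9 ] tool-z [ 0.  0. -1.] ang -78.69 M [ 0.04 -0.    0.01] w 0.011
```

apply_moves:
  motion:
    - {"claw": 0, "dx": 0, "dy": 0, "dz": 1, "rx": 0, "ry": 0, "rz": 0}
    - {"claw": 0, "dx": 0, "dy": 0, "dz": 1, "rx": 0, "ry": 0, "rz": 0}

```text
time: 22.52
ee_pos: [0.5582, 0.0078, 0.2504]
orientation: [[0.196, -0.981, -0.0], [-0.981, -0.196, 0.0], [-0.0, 0.0, -1.0]]
force: [0.8, -0.2, 0.6]
width: 0.0111
```

```bash
python3 st.py
```

```text
t 22.52 clampx -6.04 clampy -0.07 depth 10.03 F along X,Y,z [-0.32 -0.8   0.63] tool-z [-0.  0. -1.] ang -78.69 M [-0.01 -0.03  0.06] w 0.0111
```

apply_moves:
  motion:
    - {"claw": 0, "dx": 0, "dy": 0, "dz": 1, "rx": 0, "ry": 0, "rz": 0}
    - {"claw": 0, "dx": 0, "dy": 0, "dz": 0.8, "rx": 0, "ry": 0, "rz": 0}
    - {"claw": 0, "dx": -1, "dy": 0, "dz": 0.2, "rx": 0, "ry": 0, "rz": 0}
    - {"claw": 0, "dx": -1, "dy": 0, "dz": 0, "rx": 0, "ry": 0, "rz": 0}
    - {"claw": 0, "dx": -1, "dy": 0, "dz": 0, "rx": 0, "ry": 0, "rz": 0}
    - {"claw": 0, "dx": -1, "dy": 0, "dz": 0, "rx": 0, "ry": 0, "rz": 0}

```text
time: 23.02
ee_pos: [0.5576, 0.0109, 0.2485]
orientation: [[0.196, -0.981, 0.0], [-0.981, -0.196, -0.002], [0.002, -0.0, -1.0]]
force: [-0.3, -6.6, -1.6]
width: 0.0109
```

```bash
python3 st.py
```

```text
t 23.02 clampx -3.37 clampy -0.08 depth 11.86 F along X,Y,z [-6.46  1.56 -1.6 ] tool-z [ 5.0e-04 -2.3e-03 -1.0e+00] ang -78.68 M [-1.35 -0.08  0.01] w 0.0109
```

apply_moves:
  motion:
    - {"claw": 0, "dx": -1, "dy": 0, "dz": 0, "rx": 0, "ry": 0, "rz": 0}
    - {"claw": 0, "dx": -1, "dy": 0, "dz": 0, "rx": 0, "ry": 0, "rz": 0}
    - {"claw": 0, "dx": -1, "dy": 0, "dz": 0, "rx": 0, "ry": 0, "rz": 0}
    - {"claw": 0, "dx": -1, "dy": 0, "dz": 0, "rx": 0, "ry": 0, "rz": 0}

```text
time: 23.35
ee_pos: [0.5569, 0.0144, 0.2487]
orientation: [[0.196, -0.981, 0.001], [-0.981, -0.196, -0.003], [0.003, -0.0, -1.0]]
force: [0.4, -7.6, -2.2]
width: 0.0112
```

```bash
python3 st.py; python3 look.py i; python3 pad2.py i; python3 st.py
```

```text
t 23.35 clampx 0.06 clampy -0.11 depth 11.72 F along X,Y,z [-7.51  1.08 -2.18] tool-z [ 8.0e-04 -3.1e-03 -1.0e+00] ang -78.68 M [-1.6  -0.09 -0.01] w 0.0112
23.35 [0.55687397 0.01442818 0.24867483] [[ 1.96281308e-01 -9.80547323e-01  7.71766974e-04]
 [-9.80542419e-01 -1.96282770e-01 -3.10470494e-03]
 [ 3.19579468e-03 -1.47354709e-04 -9.99994883e-01]] [ 0.39513416 -7.57568855 -2.18400677] 0.01124676988359203
i jaw rear 50.53 front 67.30 padfront 81.13 gap 13.83 n 36
t 23.50 clampx 0.18 clampy -0.13 depth 11.72 F along X,Y,z [-7.8   1.59 -2.28] tool-z [ 8.0e-04 -2.9e-03 -1.0e+00] ang -78.68 M [-1.5  -0.06  0.02] w 0.0112
```

apply_moves:
  motion:
    - {"claw": 0, "dx": -1, "dy": 0, "dz": 0, "rx": 0, "ry": 0, "rz": 0}
    - {"claw": 0, "dx": -0.3, "dy": 0, "dz": 0, "rx": 0, "ry": 0, "rz": 0}
    - {"claw": 0, "dx": 0, "dy": 0, "dz": 0, "rx": 0, "ry": 0, "rz": 0}
    - {"claw": 0, "dx": 2, "dy": 0, "dz": 0, "rx": 0, "ry": 0, "rz": 0}
    - {"claw": 0, "dx": 0, "dy": 0, "dz": -2, "rx": 0, "ry": 0, "rz": 0}
    - {"claw": 0, "dx": 0, "dy": 0, "dz": -4, "rx": 0, "ry": 0, "rz": 0}
    - {"claw": 0, "dx": 0, "dy": 0, "dz": -6, "rx": 0, "ry": 0, "rz": 0}
    - {"claw": 0, "dx": 0, "dy": 0, "dz": -7, "rx": 0, "ry": 0, "rz": 0}
    - {"claw": 0, "dx": 0, "dy": 0, "dz": 0, "rx": 0, "ry": 0, "rz": 0}
    - {"claw": 0, "dx": 0, "dy": 0, "dz": 0, "rx": 0, "ry": 0, "rz": 0}

```text
time: 24.33
ee_pos: [0.5571, 0.0151, 0.2685]
orientation: [[0.196, -0.981, 0.002], [-0.981, -0.196, -0.0], [0.001, -0.002, -1.0]]
force: [0.5, -0.6, -1.2]
width: 0.0114
```

```bash
python3 st.py; python3 look.py j; python3 pad2.py j;python3 - <<'E'
import cv2
a=cv2.imread('pics/j_wrist.png')[150:310,80:360]; cv2.imwrite('pics/j_c.png',cv2.resize(a,None,fx=2.8,fy=2.8,interpolation=cv2.INTER_CUBIC))
E
```

```text
t 24.33 clampx 1.23 clampy -0.78 depth -8.08 F along X,Y,z [-0.66 -0.33 -1.17] tool-z [ 1.8e-03 -2.0e-04 -1.0e+00] ang -78.68 M [-0.03  0.02 -0.07] w 0.0114
24.3333 [0.5570826  0.01511062 0.26847482] [[ 1.96265116e-01 -9.80549146e-01  1.83763949e-03]
 [-9.80550726e-01 -1.96265750e-01 -1.69804890e-04]
 [ 5.27167734e-04 -1.76857196e-03 -9.99998297e-01]] [ 0.45745008 -0.58658619 -1.16565747] 0.011396583572398951
j jaw rear 51.12 front 67.69 padfront 81.13 gap 13.44 n 32
```

View pics/j_c.png

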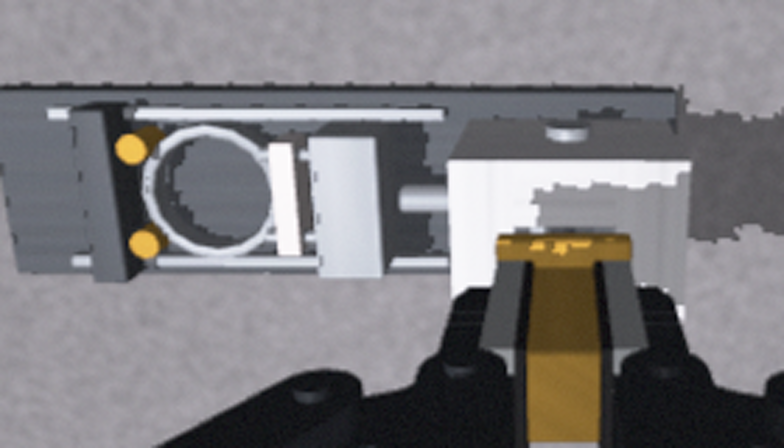

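apply_moves:
  motion:
    - {"claw": 0, "dx": 0, "dy": 0, "dz": -15, "rx": 0, "ry": 0, "rz": 0}
    - {"claw": 0, "dx": 0, "dy": 0, "dz": -18, "rx": 0, "ry": 0, "rz": 0}
    - {"claw": 0, "dx": 8, "dy": 3, "dz": -7, "rx": 0, "ry": 0, "rz": 0}
    - {"claw": 0, "dx": 20, "dy": 7, "dz": 0, "rx": 0, "ry": 0, "rz": 0}
    - {"claw": 0, "dx": 26, "dy": 9.2, "dz": 0, "rx": 0, "ry": 0, "rz": 0}
    - {"claw": 0, "dx": 26, "dy": 9.2, "dz": 0, "rx": 0, "ry": 0, "rz": 0}
    - {"claw": 0, "dx": 26, "dy": 9.2, "dz": 0, "rx": 0, "ry": 0, "rz": 0}
    - {"claw": 0, "dx": 26, "dy": 9.2, "dz": 0, "rx": 0, "ry": 0, "rz": 0}
    - {"claw": 0, "dx": 26, "dy": 9.2, "dz": 0, "rx": 0, "ry": 0, "rz": 0}
    - {"claw": 0, "dx": 26, "dy": 9.2, "dz": 0, "rx": 0, "ry": 0, "rz": 0}
    - {"claw": 0, "dx": 26, "dy": 9.2, "dz": 0, "rx": 0, "ry": 0, "rz": 0}
    - {"claw": 0, "dx": 26, "dy": 9.2, "dz": 0, "rx": 0, "ry": 0, "rz": 0}
    - {"claw": 0, "dx": 26, "dy": 9.2, "dz": 0, "rx": 0, "ry": 0, "rz": 0}
    - {"claw": 0, "dx": 26, "dy": 9.2, "dz": 0, "rx": 0, "ry": 0, "rz": 0}
    - {"claw": 0, "dx": 17.8, "dy": 6.3, "dz": 0, "rx": 0, "ry": 0, "rz": 0}

```text
time: 25.73
ee_pos: [0.5095, -0.309, 0.3071]
orientation: [[0.195, -0.981, -0.0], [-0.981, -0.195, -0.001], [0.001, 0.0, -1.0]]
force: [-0.2, 0.7, -0.9]
width: 0.0107
```

apply_moves:
  motion:
    - {"claw": 0, "dx": 0, "dy": 0, "dz": 0, "rx": 0, "ry": 0, "rz": -4}
    - {"claw": 0, "dx": 0, "dy": 0, "dz": 0, "rx": 0, "ry": 0, "rz": -6.5}
    - {"claw": 0, "dx": 0, "dy": 0, "dz": 0, "rx": 0, "ry": 0, "rz": -6.5}
    - {"claw": 0, "dx": 0, "dy": 0, "dz": 0, "rx": 0, "ry": 0, "rz": -6.5}
    - {"claw": 0, "dx": 0, "dy": 0, "dz": 0, "rx": 0, "ry": 0, "rz": -6.5}
    - {"claw": 0, "dx": 0, "dy": 0, "dz": 0, "rx": 0, "ry": 0, "rz": -6.5}
    - {"claw": 0, "dx": 0, "dy": 0, "dz": 0, "rx": 0, "ry": 0, "rz": -6.5}
    - {"claw": 0, "dx": 0, "dy": 0, "dz": 0, "rx": 0, "ry": 0, "rz": -5.5}
    - {"claw": 0, "dx": 0, "dy": 0, "dz": 0, "rx": 0, "ry": 0, "rz": -4.2}
    - {"claw": 0, "dx": 0, "dy": 0, "dz": 0, "rx": 0, "ry": 0, "rz": 0}
    - {"claw": 0, "dx": 0, "dy": 0, "dz": 0, "rx": 0, "ry": 0, "rz": 0}
    - {"claw": 0, "dx": 0, "dy": 0, "dz": 0, "rx": 0, "ry": 0, "rz": 0}

```text
time: 26.73
ee_pos: [0.5103, -0.3063, 0.3072]
orientation: [[0.898, -0.44, -0.0], [-0.44, -0.898, 0.0], [-0.0, -0.0, -1.0]]
force: [-0.2, -0.0, 0.2]
width: 0.0113
```

```bash
cat > ret.py <<'E'
from h import *
s=observe(); R=s['orientation']; d=(np.array([.51084,-.30589,.2184])-s['ee_pos'])*1000
print(s['time'],s['ee_pos'],'tool delta',np.round(R.T@d,1),'ang',np.degrees(np.arctan2(R[1,0],R[0,0])),R[:,2],s['force'],s['width'])
E
python3 ret.py
```

```text
26.7333 [ 0.51027158 -0.30634877  0.30721535] tool delta [ 0.3 -0.7 88.8] ang -26.13158976502763 [-2.89739237e-04  1.94167307e-04 -9.99999939e-01] [-0.23604399 -0.02715     0.19364772] 0.011264884610545315
```

apply_moves:
  motion:
    - {"claw": 0, "dx": 0, "dy": -0.3, "dz": 10, "rx": 0, "ry": 0, "rz": 0}
    - {"claw": 0, "dx": 0, "dy": 0, "dz": 16, "rx": 0, "ry": 0, "rz": 0}
    - {"claw": 0, "dx": 0, "dy": 0, "dz": 16, "rx": 0, "ry": 0, "rz": 0}
    - {"claw": 0, "dx": 0, "dy": 0, "dz": 12, "rx": 0, "ry": 0, "rz": 0}
    - {"claw": 0, "dx": 0, "dy": 0, "dz": 8, "rx": 0, "ry": 0, "rz": 0}
    - {"claw": 0, "dx": 0, "dy": 0, "dz": 5, "rx": 0, "ry": 0, "rz": 0}
    - {"claw": 0, "dx": 0, "dy": 0, "dz": 5, "rx": 0, "ry": 0, "rz": 0}

```text
time: 27.32
ee_pos: [0.5107, -0.3059, 0.2349]
orientation: [[0.899, -0.438, -0.0], [-0.438, -0.899, 0.0], [-0.0, -0.0, -1.0]]
force: [-0.0, 0.0, -0.8]
width: 0.0111
```

```bash
python3 ret.py
```

```text
27.3167 [ 0.51071495 -0.30591002  0.23494349] tool delta [ 0.1 -0.1 16.5] ang -26.007939182289206 [-1.08322042e-04  1.33051360e-04 -9.99999985e-01] [-0.02530867  0.04392005 -0.79285202] 0.011136179767812048
```

apply_moves:
  motion:
    - {"claw": 0, "dx": 0, "dy": 0, "dz": 4, "rx": 0, "ry": 0, "rz": 0}
    - {"claw": 0, "dx": 0, "dy": 0, "dz": 3, "rx": 0, "ry": 0, "rz": 0}
    - {"claw": 0, "dx": 0, "dy": 0, "dz": 3, "rx": 0, "ry": 0, "rz": 0}
    - {"claw": 0, "dx": 0, "dy": 0, "dz": 2, "rx": 0, "ry": 0, "rz": 0}

```text
time: 27.65
ee_pos: [0.5108, -0.306, 0.2235]
orientation: [[0.899, -0.438, 0.0], [-0.438, -0.899, -0.0], [0.001, 0.0, -1.0]]
force: [-0.8, 0.1, -1.1]
width: 0.0113
```

```bash
python3 ret.py
```

```text
27.65 [ 0.51076206 -0.30595753  0.22354418] tool delta [ 0.  -0.1  5.1] ang -25.993786680391107 [ 3.82616615e-04 -3.57497727e-04 -9.99999863e-01] [-0.79779794  0.14021442 -1.09388255] 0.011250842156068778
```

apply_moves:
  motion:
    - {"claw": 0, "dx": 0, "dy": 0, "dz": 2, "rx": 0, "ry": 0, "rz": 0}
    - {"claw": 0, "dx": 0, "dy": 0, "dz": 1, "rx": 0, "ry": 0, "rz": 0}
    - {"claw": 0, "dx": 0, "dy": 0, "dz": 0.8, "rx": 0, "ry": 0, "rz": 0}
    - {"claw": 0, "dx": 0, "dy": 0, "dz": 0, "rx": 0, "ry": 0, "rz": 0}
    - {"claw": 0, "dx": 0, "dy": 0, "dz": 0, "rx": 0, "ry": 0, "rz": 0}

```text
time: 28.07
ee_pos: [0.5107, -0.3059, 0.2198]
orientation: [[0.899, -0.438, 0.0], [-0.438, -0.899, -0.0], [0.0, 0.0, -1.0]]
force: [0.6, -0.1, -1.4]
width: 0.0111
```

```bash
python3 ret.py
```

```text
28.0667 [ 0.5106932  -0.30591453  0.21980263] tool delta [ 0.1 -0.1  1.4] ang -25.994266854215457 [ 1.94857485e-04 -1.20187050e-04 -9.99999974e-01] [ 0.57447918 -0.09356067 -1.44301175] 0.011080655273059256
```

apply_moves:
  motion:
    - {"claw": 0, "dx": 0, "dy": 0, "dz": 0.8, "rx": 0, "ry": 0, "rz": 0}
    - {"claw": 0, "dx": 0, "dy": 0, "dz": 0.4, "rx": 0, "ry": 0, "rz": 0}
    - {"claw": 0, "dx": 0, "dy": 0, "dz": 0, "rx": 0, "ry": 0, "rz": 0}
    - {"claw": 0.15, "dx": 0, "dy": 0, "dz": 0, "rx": 0, "ry": 0, "rz": 0}
    - {"claw": 0.2, "dx": 0, "dy": 0, "dz": 0, "rx": 0, "ry": 0, "rz": 0}
    - {"claw": 0.3, "dx": 0, "dy": 0, "dz": 0, "rx": 0, "ry": 0, "rz": 0}
    - {"claw": 0.4, "dx": 0, "dy": 0, "dz": 0, "rx": 0, "ry": 0, "rz": 0}
    - {"claw": 0.5, "dx": 0, "dy": 0, "dz": 0, "rx": 0, "ry": 0, "rz": 0}
    - {"claw": 0.5, "dx": 0, "dy": 0, "dz": 0, "rx": 0, "ry": 0, "rz": 0}
    - {"claw": 0.5, "dx": 0, "dy": 0, "dz": 0, "rx": 0, "ry": 0, "rz": 0}

```text
time: 28.9
ee_pos: [0.5107, -0.3059, 0.2185]
orientation: [[0.899, -0.438, 0.0], [-0.438, -0.899, -0.0], [0.0, 0.0, -1.0]]
force: [-0.3, 0.6, -0.1]
width: 0.0429
```

apply_moves:
  motion:
    - {"claw": 0.5, "dx": 0, "dy": 0, "dz": -4, "rx": 0, "ry": 0, "rz": 0}
    - {"claw": 0.5, "dx": 0, "dy": 0, "dz": -10, "rx": 0, "ry": 0, "rz": 0}
    - {"claw": 0.5, "dx": 0, "dy": 0, "dz": -20, "rx": 0, "ry": 0, "rz": 0}
    - {"claw": 0.5, "dx": 0, "dy": 0, "dz": -20, "rx": 0, "ry": 0, "rz": 0}
    - {"claw": 0.5, "dx": 0, "dy": 0, "dz": -20, "rx": 0, "ry": 0, "rz": 0}
    - {"claw": 0.5, "dx": 0, "dy": 0, "dz": -20, "rx": 0, "ry": 0, "rz": 0}
    - {"claw": 0.5, "dx": 0, "dy": 0, "dz": -10, "rx": 0, "ry": 0, "rz": 0}
    - {"claw": 0.5, "dx": 0, "dy": 0, "dz": 0, "rx": 0, "ry": 0, "rz": 0}
    - {"claw": 0.5, "dx": 0, "dy": 0, "dz": 0, "rx": 0, "ry": 0, "rz": 0}

```text
time: 29.65
ee_pos: [0.5107, -0.3059, 0.323]
orientation: [[0.899, -0.438, 0.001], [-0.438, -0.899, -0.001], [0.001, 0.0, -1.0]]
force: [-0.2, -0.1, -0.8]
width: 0.0432
```

```bash
python3 look.py k; python3 - <<'E'
from m import *
c,z=ld('pics/k_wrist.npz');P=cloud(c,z['d'])
near=np.hypot(P[...,0]-.511,P[...,1]+.306)<.05
for a,b in [(.033,.0405),(.0405,.046),(.07,.082)]:
    m=near&(P[...,2]>a)&(P[...,2]<b); r=cv2.minAreaRect(P[m][:,:2].astype(np.float32)*1000); print(a,np.round(r[0],1),np.round(r[1],1),r[2],np.median(P[m][:,2]))
a=cv2.imread('pics/k_scene.png'); b=cv2.imread('pics/k_side.png'); w=cv2.imread('pics/k_wrist.png')
cv2.imwrite('pics/k_all.png',np.vstack([np.hstack([cv2.resize(w[120:270,180:380],(400,300)),cv2.resize(a[140:240,140:273],(400,300))]),np.hstack([cv2.resize(a[190:250,265:375],(400,300)),cv2.resize(b[170:410,150:470],(400,300))])]))
E
```

```text
29.65 [ 0.51069033 -0.30589729  0.32304706] [[ 8.98859920e-01 -4.38234784e-01  1.05747645e-03]
 [-4.38233930e-01 -8.98860458e-01 -9.48936963e-04]
 [ 1.36638095e-03  3.89539342e-04 -9.99998991e-01]] [-0.17773494 -0.06773944 -0.75190061] 0.04318508922308699
0.033 [ 508.8 -307.1] [52.6 51.8] 62.34339904785156 0.03573025071028023
0.0405 [ 509.3 -305. ] [25. 25.] 64.17443084716797 0.04108488980974819
0.07 [ 509.4 -305. ] [15.7 11. ] 64.2885971069336 0.07454750540471902
```

View pics/k_all.png

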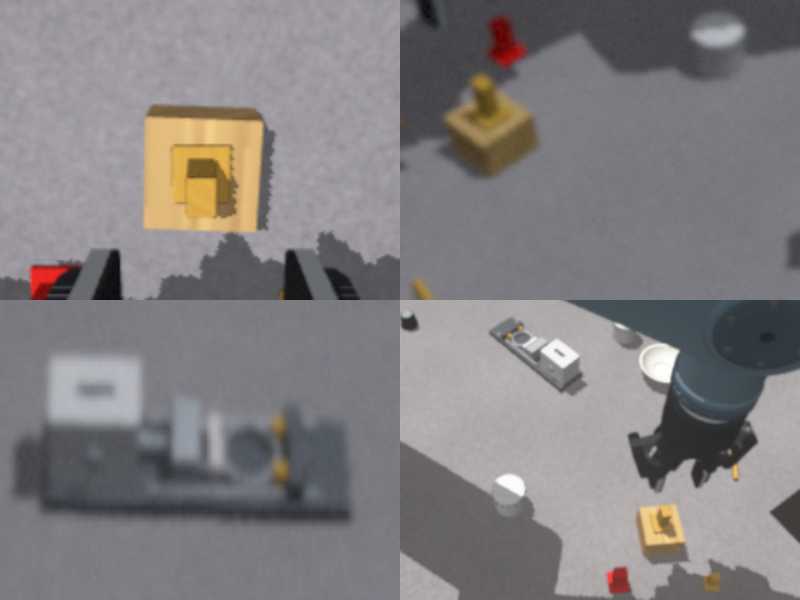

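The adjuster hangs upright in its block: its axis is about 2 mm from the block's centre, and the collar and handle-top heights match the start. The pad still grips the bezel and the gripper is clear of everything, so I'm handing in.

```bash
python3 -c "
from bench import *
print(job_done())"
```

```text
the job is handed in; nothing more can be done
None
```

The job is handed in, with no verdict reported. The adjuster is back in its block and the pad grips the bezel, squeezed back about 4.8 mm.

**What I did:** I took the larger brass adjuster from the block. I left the red one and the small brass one alone. I felt the blade down the slot between two teeth and pushed the wheel with three full strokes and one half stroke. Then I set the adjuster back where it had hung. It took about 30 s of the 72 s allowed.

**Last checks:**
- **Pad:** the gap from jaw to pad front was 18.2 mm free and 13.4 mm after the last stroke. That gives a squeeze of about 4.8 mm, measured by camera to roughly ±0.5 mm. I did not measure it again after standing the adjuster back; the last far-camera picture still showed the pad on the bezel.
- **Bezel:** it lies flat and looked seated against both pins. It moved about 0.5 mm towards them during the strokes.
- **Forces:** the largest wrist reading while the blade was in the clamp was about 8 N, below the 15 N limit. I only read it at the end of each move.
- **Adjuster:** it is upright, about 2 mm from the block's centre by the wrist camera. Its collar and handle-top heights match those at the start.
- **Bystanders:** I saw none disturbed in the last pictures, but I did not measure each one.

**Disagreements:** the wrist camera read heights about 2.3 mm low, and its first two estimates of where the blade sat across the slot differed by about 1 mm. I settled that with a picture taken with the arm at rest just above the slot, and the blade then entered without touching.

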